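Shoot the barrel bolt on the seed chest

TASK

Bolt the seed chest's hatch: lift the bolt's handle out of the notch it lies in, slide the bolt across until the handle is at the other notch, feeling for it, then press the handle fully down into that notch and let go. Do not force the bolt, and leave the bottle, jar, tin and dish where they stand.

Things in the scene. Friction and masses are not known exactly. Their poses are not given: they have to be found in the camera images.
- chest: Low grey chest, 230 (x) x 340 (y) x 110 mm high, fixed, with a flat white hatch on top that carries the bolt. Origin: centre of its underside, on the table; all fixed parts of the bolt share its axes. Bridges 32 mm wide (x), up to 16 mm above the rod's axis, stand round the rod at y -87 to -57, +89 to +98 and +115 to +131 mm.
- boltset: The steel barrel bolt. Origin fixed: on the axis of its rod, 37 mm above the hatch, at the middle of the handle's arm when joint bolt is 0. y runs along the rod: the bolt slides towards +y to lock. The handle lies towards -x. z up. Forcing it: over 50 N between bolt or handle and mount (the arm is a lever: 23 N down on the knob gives 50 N in a notch).
- mount: Notched steel wall at x -31 to -25 mm, along y. Origin fixed: on the hatch, 37 mm below boltset's. Wall top: 9 mm above the rod's axis. Two notches, each 15 mm wide (y), 14 deep, for the arm, a 10 mm square bar. First notch centred at y 0. The second is in a slightly thicker adjustable plate with a dark foot, screwed tight: its centre lies 44 to 72 mm along +y, different each time and not measured. The wall goes on 32 mm beyond it.
- bolt (a joint): How far the bolt has slid towards +y, in m: 0 with the arm in the middle of the first notch (it starts within 2 mm of this); somewhere from 0.044 to 0.072, different each time, with the arm in the middle of the second. The end of its travel, 0.084, is past that notch. It stays where it is left; sliding takes about 2.5 N.
- handle (a joint): The handle's turn about the rod, in rad: 0 level, fully down in a notch; grows as it is lifted (it stops at 1.5, nearly upright). It clears the wall between the notches from about 0.55 on; lying on top of the wall it reads about 0.5. Stiff: it stays where it is left and does not fall by itself (1 to 2 N at the knob moves it).
- knob (a point): Centre of the steel ball knob, 20 mm in diameter, at the end of the handle's arm, 62 mm from the rod's axis. Free on both sides along y and from above; with the handle down it is 37 mm above the hatch. It can turn about y between two fingers that pinch it along y.
- wash_bottle: Bystander: white wash bottle, 66 mm across, 172 mm high with its bent spout, loose on the table by the chest; origin at the centre of its underside.
- seed_jar: Bystander: amber jar, 68 mm across, 100 mm high, loose on the table by the chest; origin at the centre of its underside.
- tin: Bystander: plain metal tin, 66 mm across, 115 mm high, loose on the table by the chest; origin at the centre of its underside.
- dish: Bystander: white ceramic dish, 64 mm across, 30 mm high, loose on the hatch; origin at the centre of its underside.

How it is judged (in metres and radians):
On the way, in this order (a step that is already met when the one before it is completed fails the run):
1. the handle is lifted out of the first notch while the bolt is still back (value of joint handle above 0.4 rad and value of joint bolt below 0.012 m), for 0.05 s.
2. the bolt is slid along with the handle up (value of joint handle above 0.35 rad and value of joint bolt above 0.025 m), for 0.05 s.
At the end, for the whole second after the job is handed in: The bolt is across (slid more than 36 mm) with its handle fully down in the second notch (handle joint under 0.12 rad), at rest and let go (value of joint bolt above 0.036 m and value of joint handle below 0.12 rad and velocity of joint bolt between -0.005 and 0.005 m/s and velocity of joint handle between -0.05 and 0.05 rad/s); the robot touches nothing.
It fails at once if the bolt or its handle is forced against its mount, stop or notches (over 50 N) (contact force between boltset and mount above 50 N).
It fails at once if the wash bottle is moved by more than 20 mm (distance of wash_bottle from where it was at the start of the episode above 0.02 m).
It fails at once if the jar is moved by more than 20 mm (distance of seed_jar from where it was at the start of the episode above 0.02 m).
It fails at once if the tin is moved by more than 20 mm (distance of tin from where it was at the start of the episode above 0.02 m).
It fails at once if the dish is moved by more than 20 mm (distance of dish from where it was at the start of the episode above 0.02 m).
It also fails if it takes over 64 s, if anything falls off the work surface, if the arm or the gripper's body presses on something with over 40 N, if the wrist force passes 120 N, or if a joint passes its speed limit or range.

ROBOT

A 6-joint arm with a two-finger parallel gripper is mounted at the origin on the work surface. World frame = base frame: x ahead of the robot, y to its left, z up, the work surface at z = 0. Lengths are in m, angles in degrees, forces in N, time in s.
With the tool pointing down it reaches from about 0.375 to 0.9 m from the base axis. Payload 3.1 kg.
Tool frame: the origin (TCP) lies between the finger pads; the fingertips stand 14 mm ahead of it and the grasp point (between the pads) lies 5 mm behind it (robot.tcp_to_tips is the distance from the TCP to the fingertips, in m); z points along the fingers, y is the direction in which the jaws open and shut (so a half turn about z gives the same grasp; the last joint's range is limited). The gripper opens to 87 mm and grips with 3 to 60 N. Pads are 19 mm wide; open, the fingers measure 117 mm over their backs; the gripper's body (75 mm by 190 mm) begins 51 mm behind the grasp point.
Start: joints at [66.893, 30.224, 82.088, -0, 67.689, -10.227], TCP at [0.139, 0.609, 0.216] pointing down, gripper open.
Joint ranges: [-176.69, 176.69], [-43.24, 126.21], [12.49, 139.97], [-82, 262], [0, 151.66], [-163.58, 163.58]. Speed limits (degrees/s): [159.86, 159.86, 180, 180, 180, 180].

INTERFACE

Orientations are given as [roll, pitch, yaw] about the fixed x, y, z axes, in that order (R = Rz(yaw) Ry(pitch) Rx(roll)).
In Python, from cell import robot gives the robot as it stands.
- The arm moves only by the tool move_arm, never from a script. Its argument "plan" is a list of rows, each an object with "rotation": the turn, a rotation vector about the tool's x, y, z in degrees, a list of three; "travel": the shift along the tool's x, y, z in cm, a list of three; "grip": the closure, from 0 (fully open) to 1 (shut). A call has 1 to 12 rows; each row is the pose to reach, as a shift and turn from the pose commanded when the call began, along the tool's axes at that moment; what a row does not reach only later rows make up. A row lasts 1/12 s, in which the tool goes at most 41.7 mm and 7.16 degrees, less where a joint would pass 70% of its speed; a pose out of reach is approached as far as the arm can. A call with a gripper value outside its range is refused whole. The fingers move at their own pace and stop on an object; the grip force is fixed at half the most. Time passes only in rows, so rows that repeat a pose let the fingers close. It gives the time, the measured TCP pose, the force and the opening at its end, in the units of the state.
- robot.sense(): the state, without advancing time (a new reading comes with each control period).
- robot.get_image(name): name is "scene" or "side" or "wrist"; returns a dict with "image" (420x560x3 uint8, red, green, blue), "depth" (420x560 float32, m along the optical axis (not along the pixel's ray), 0 where there is no reading), "fx", "fy", "cx", "cy" (pixels), "R" (3x3) and "t" (3): a world point X has camera coordinates R X + t; the wrist camera has in their place "hand_eye" (4x4, takes a point from camera to tool coordinates, whose origin is the TCP and whose axes are the flange's). Camera axes: x right, y down, z forward; pixel columns grow to the right and rows downward; lengths in m; the calibration is good to about 2 mm. The wrist camera is an equidistant fisheye: a pixel r from the principal point sees the ray r / f radians off the axis. A picture is of the moment at which its call begins: read the wrist's pose just before it.
- robot.finish_job(): hands the job in, once; it reports no verdict.
Trained networks look in a picture, given as the dict that the camera call returned (one of the last four; its "shot" number tells which), for a name from the list of things; names that differ only in an ending like _2 or _b are one class to them, and where a whole thing is asked for, a point or a joint stands for the part that bears it (a point fixed in the world has none). Each returns a list of dicts, best first, with "conf" (0 to 1); they miss things now and then, are a little off and sometimes report something else, mostly with a low value. They report only what shows in the picture. A call takes as long as a camera call.
- robot.spot_in(label, picture): "box" ([left, top, width, height] in pixels, round what is visible of it).
- robot.silhouettes(label, picture): "pixels" (420x560 bool, what is visible of it) and "box" ([left, top, width, height] in pixels, round what is visible of it).
The state is a dict: "time": time; "qpos": joint angles; "dq": joint speeds; "effort": joint torques, N m; "tool_pos": TCP position; "tcp_rot": TCP orientation; "contact_force": force on the tool from outside, world axes, zero at the start; "torque": the same for the moment, N m; "opening": opening from 0.0 (shut) to 1.0 (fully open).
Only numpy, scipy, OpenCV 4.12 (cv2) and the standard library are available. Lean on these libraries where they do the work, as an engineer would, in place of code of your own. Each camera call takes 0.05 s, during which the arm holds its last target.

## Working session

There is one attempt and no reset: what is moved stays moved. The work goes in short steps, Python scripts to look and compute and a tool call to move; the robot and the scene stay as the last step left them, time stands still between calls to the robot, and variables do not carry over. Pictures are saved under pics/ and viewed, and the job is handed in when it is done.

Besides the shell and the picture viewer there is one more tool, called after "Emit:" by a JSON object that holds its "method" and its "body", one argument or row to a line. move_arm: Moves the arm, as the interface text tells. Its arguments: {"type":"object","properties":{"plan":{"type":"array","items":{"type":"object","properties":{"rotation":{"type":"array","items":{"type":"number"}},"travel":{"type":"array","items":{"type":"number"}},"grip":{"type":"number"}}}}},"required":["plan"]}

```bash
ls; mkdir -p pics; cat > h.py <<'E'
import numpy as np, cv2
from cell import robot
def save(p,n): cv2.imwrite('pics/'+n+'.png',cv2.cvtColor(p['image'],cv2.COLOR_RGB2BGR))
def world(p,u,v,d=None):
    d=p['depth'][int(v),int(u)] if d is None else d
    c=np.array([(u-p['cx'])/p['fx']*d,(v-p['cy'])/p['fy']*d,d])
    return p['R'].T@(c-p['t'])
E
python3 - <<'E'
from h import *
np.set_printoptions(precision=4,suppress=True)
print(robot.sense())
for n in('scene','side'):
    p=robot.get_image(n);save(p,n+'0');np.savez('pics/'+n+'0.npz',**{k:v for k,v in p.items()})
    print(n,p['fx'],p['cx'],p['R'],p['t'])
    for l in('knob','mount','bolt','chest','dish','wash_bottle','seed_jar','tin'):
        for r in robot.spot_in(l,p)[:2]:
            b=r['box'];print(l,np.round(r['conf'],2),np.round(b),world(p,b[0]+b[2]/2,b[1]+b[3]/2))
E
```

```text
pics
{'time': 0.0, 'qpos': array([ 66.8923,  30.2793,  82.1578,  -0.0016,  67.6896, -10.2293]), 'dq': array([ 0.029 , -0.0776, -0.024 , -0.0253,  0.0502,  0.0341]), 'effort': array([  0.0008, -44.0046, -17.6588,   0.0635,   0.0582,  -0.0002]), 'tool_pos': array([0.139 , 0.6086, 0.2149]), 'tcp_rot': array([-179.875 ,   -0.0211,  167.1221]), 'contact_force': array([ 0.8612,  1.1305, -0.3347]), 'torque': array([-0.0131, -0.0226, -0.0067]), 'opening': 1.0008912894802249}
scene 417.8874344924508 279.1430768012952 [[ 0.6208  0.7839 -0.0021]
 [ 0.5764 -0.4583 -0.6765]
 [-0.5313  0.4188 -0.7364]] [-0.4129 -0.2655  1.346 ]
knob 0.73 [233. 171.  21.  26.] [ 0.5536 -0.0131  0.1525]
mount 0.91 [210. 152. 100.  71.] [0.578  0.0144 0.1438]
bolt 0.86 [221. 168.  70.  42.] [0.5812 0.0009 0.1521]
chest 0.76 [171. 142. 174. 151.] [ 0.623  -0.027   0.1112]
dish 0.72 [219. 220.  28.  32.] [ 0.6339 -0.0991  0.1156]
wash_bottle 0.86 [272. 245.  26.  53.] [ 0.7644 -0.0644  0.1025]
wash_bottle 0.41 [225. 176.  31.  22.] [ 0.5473 -0.0169  0.1415]
seed_jar 0.92 [170. 270.  35.  48.] [ 0.6749 -0.2385  0.0816]
tin 0.94 [329. 140.  24.  48.] [0.5931 0.2603 0.0882]
side 441.300815075332 279.4258492894786 [[-0.887  -0.4617 -0.0107]
 [-0.3435  0.675  -0.6529]
 [ 0.3087 -0.5755 -0.7573]] [0.5595 0.2401 0.913 ]
knob 0.58 [298. 174.  37.  20.] [ 0.5376 -0.0025  0.1534]
mount 0.67 [271. 154.  65.  90.] [0.5581 0.0194 0.1132]
bolt 0.86 [281. 155.  57.  69.] [ 0.5601 -0.0129  0.1148]
chest 0.79 [222. 150. 149. 150.] [0.5427 0.0901 0.1112]
chest 0.63 [301. 125.  22.  28.] [ 0.6378 -0.2002  0.0905]
dish 0.65 [282. 138.  24.  29.] [ 0.6444 -0.1086  0.1148]
wash_bottle 0.76 [236. 126.  29.  73.] [ 0.7246 -0.0313  0.1121]
seed_jar 0.95 [300. 124.  23.  29.] [ 0.6394 -0.2004  0.0912]
tin 0.98 [227. 275.  34.  58.] [0.5446 0.3039 0.1126]
```

```bash
python3 - <<'E'
import cv2
for n,(x,y) in(('scene0',(160,130)),('side0',(210,110))):
    a=cv2.imread(f'pics/{n}.png')[y:y+190,x:x+200]
    cv2.imwrite(f'pics/{n}z.png',cv2.resize(a,None,fx=3,fy=3,interpolation=cv2.INTER_CUBIC))
E
```

```text
(no output)
```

View pics/scene0.png

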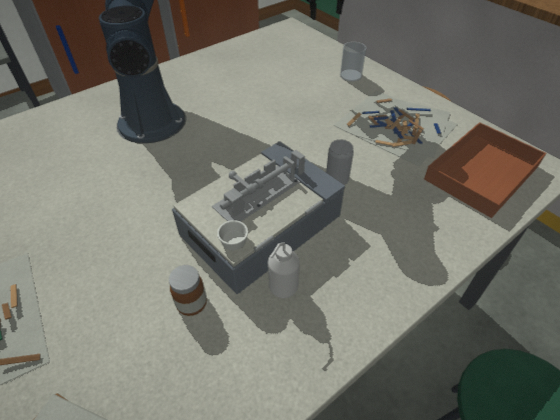

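View pics/scene0z.png

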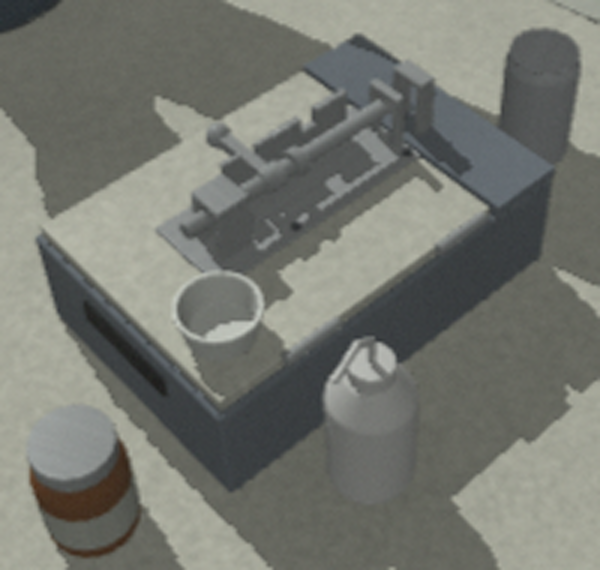

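View pics/side0z.png

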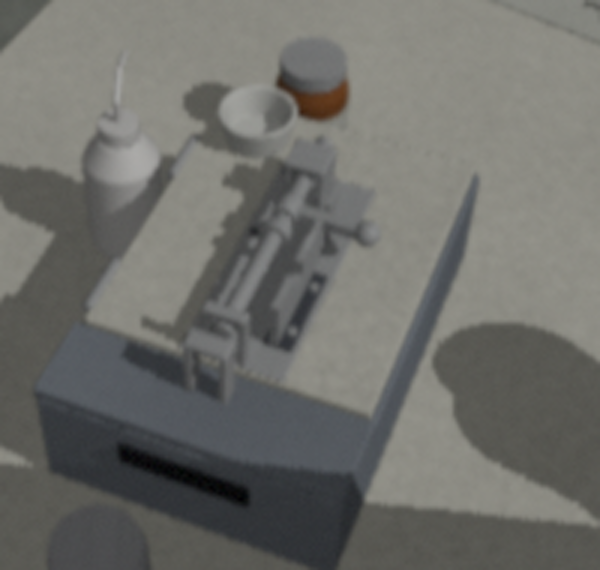

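```bash
python3 - <<'E'
from h import *
np.set_printoptions(precision=4,suppress=True)
P={n:dict(np.load(f'pics/{n}0.npz')) for n in('scene','side')}
def cloud(p):
    v,u=np.mgrid[0:420,0:560];d=p['depth'];c=np.stack([(u-p['cx'])/p['fx']*d,(v-p['cy'])/p['fy']*d,d],-1)
    return (c-p['t'])@p['R']
for n,p in P.items():
    w=cloud(p);m=(p['depth']>0)&(w[...,0]>.4)&(w[...,0]<.85)&(abs(w[...,1])<.25)
    a=w[m]; z=a[:,2]; h,e=np.histogram(z[(z>.09)&(z<.13)],40);print(n,'zpk',e[h.argmax()])
    t=a[(z>.104)&(z<.119)]
    # table-removed chest slab
    r=cv2.minAreaRect(t[:,:2].astype(np.float32)*1000);print(r)
# triangulate knob
def ray(p,u,v):
    c=np.array([(u-p['cx'])/p['fx'],(v-p['cy'])/p['fy'],1]);d=p['R'].T@c
    return -p['R'].T@p['t'],d/np.linalg.norm(d)
def tri(a,b):
    A=[];B=[]
    for n,(u,v) in(('scene',a),('side',b)):
        o,d=ray(P[n],u,v);M=np.eye(3)-np.outer(d,d);A.append(M);B.append(M@o)
    x=np.linalg.lstsq(np.vstack(A),np.hstack(B),rcond=None)[0]
    res=[np.linalg.norm(M@x-b) for M,b in zip(A,B)];return x,res
print('knob',tri((160+218/3,130+137/3),(210+369/3,110+233/3)))
E
```

```text
scene zpk 0.10998353139314224
((612.1260986328125, -24.481216430664062), (306.8935546875, 438.47430419921875), 5.375850677490234)
side zpk 0.10900505452461537
((604.4178466796875, 23.092453002929688), (303.2956237792969, 339.5225524902344), 5.424369812011719)
knob (array([ 0.5059, -0.0132,  0.1446]), [np.float64(0.0022540056536957628), np.float64(0.0022540056536951517)])
```

```bash
python3 - <<'E'
from h import *
np.set_printoptions(precision=4,suppress=True)
P={n:dict(np.load(f'pics/{n}0.npz')) for n in('scene','side')}
def pl(p,u,v,z):
    c=np.array([(u-p['cx'])/p['fx'],(v-p['cy'])/p['fy'],1]);d=p['R'].T@c;o=-p['R'].T@p['t'];return o+d*(z-o[2])/d[2]
p=P['scene'];C=np.array([pl(p,160+x/3,130+y/3,.11) for x,y in((40,238),(232,412),(552,172),(357,37))]);print(C,C.mean(0))
print(np.linalg.norm(np.diff(C,axis=0),axis=1))
for a,b in((1,2),(0,3)):d=C[b]-C[a];print('yaw',np.degrees(np.arctan2(-d[0],d[1])))
p=P['side'];C2=np.array([pl(p,210+x/3,110+y/3,.11) for x,y in((38,392),(353,473),(477,177))]);print(C2)
for a,b in((0,1),(1,2)):d=C2[b]-C2[a];print(np.degrees(np.arctan2(d[1],d[0])),np.linalg.norm(d))
# cloud of chest hatch area rotated
yaw=None
def cloud(p):
    v,u=np.mgrid[0:420,0:560];d=p['depth'];c=np.stack([(u-p['cx'])/p['fx']*d,(v-p['cy'])/p['fy']*d,d],-1)
    return (c-p['t'])@p['R']
for n,p in P.items():
    w=cloud(p).reshape(-1,3);m=(w[:,2]>.118)&(w[:,2]<.2)&(w[:,0]>.45)&(w[:,0]<.68)&(abs(w[:,1])<.16);q=w[m]
    print(n,m.sum())
    im=np.zeros((600,460,3),np.uint8)
    for x,y,z in q:
        cv2.circle(im,(int((x-.45)*2000),int((.15-y)*2000)),2,tuple(int(c) for c in cv2.applyColorMap(np.uint8([[min(255,(z-.118)*4500)]]),2)[0,0]),-1)
    cv2.imwrite(f'pics/top_{n}.png',im)
E
```

```text
[[ 0.4842 -0.1603  0.11  ]
 [ 0.7023 -0.1357  0.11  ]
 [ 0.6731  0.1893  0.11  ]
 [ 0.4467  0.1727  0.11  ]] [0.5766 0.0165 0.11  ]
[0.2195 0.3263 0.227 ]
yaw 5.1346075060096386
yaw 6.420900579654071
[[ 0.6603  0.1971  0.11  ]
 [ 0.4393  0.1583  0.11  ]
 [ 0.462  -0.1413  0.11  ]]
-170.05612009211262 0.2243613317265986
-85.682310283087 0.3005254038845179
scene 2108
side 1918
```

View pics/top_scene.png

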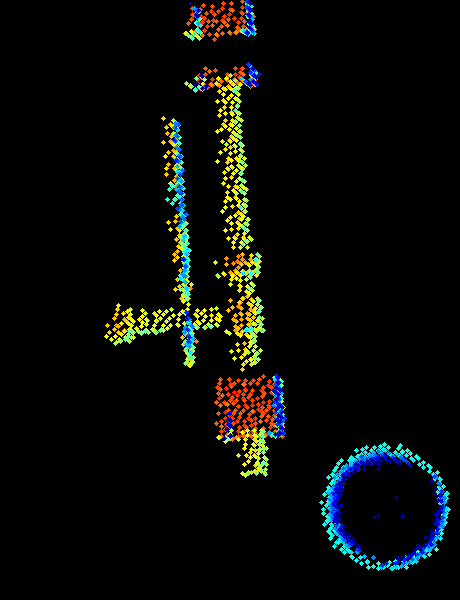

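View pics/top_side.png

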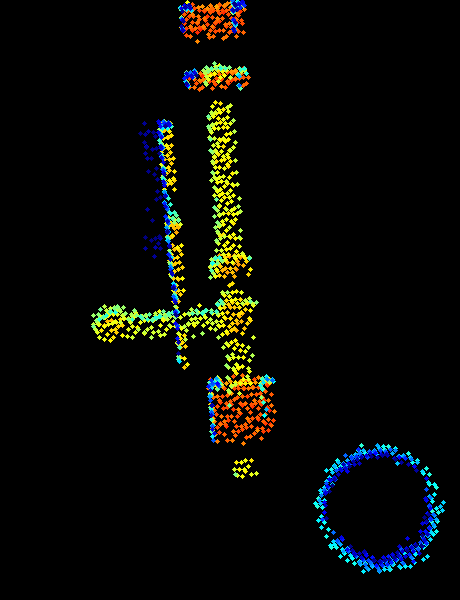

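```bash
cat >> h.py <<'E'
from scipy.spatial.transform import Rotation as Ro
def to(target,rpy):
    s=robot.sense();R=Ro.from_euler('xyz',s['tcp_rot'],degrees=True)
    print('travel cm',np.round(R.inv().apply(np.array(target)-s['tool_pos'])*100,2),'rot',np.round((R.inv()*Ro.from_euler('xyz',rpy,degrees=True)).as_rotvec(degrees=True),2))
E
python3 - <<'E'
from h import *
to([.545,.0,.32],[180,0,184.2])
np.set_printoptions(precision=4,suppress=True)
P={n:dict(np.load(f'pics/{n}0.npz')) for n in('scene','side')}
def cloud(p):
    v,u=np.mgrid[0:420,0:560];d=p['depth'];c=np.stack([(u-p['cx'])/p['fx']*d,(v-p['cy'])/p['fy']*d,d],-1)
    return (c-p['t'])@p['R']
yaw=np.radians(4.2);ex=np.array([np.cos(yaw),np.sin(yaw)]);ey=np.array([-ex[1],ex[0]])
for n,p in P.items():
    w=cloud(p).reshape(-1,3);w=w[(w[:,2]>.116)&(w[:,2]<.2)]
    k=np.array([.506,-.0125]);q=(w[:,:2]-k);X=q@ex;Y=q@ey
    m=(X>.022)&(X<.045)
    for y0 in np.arange(-.03,.12,.003):
        mm=m&(Y>=y0)&(Y<y0+.003)
        if mm.sum():print(n,round(y0+.0015,4),mm.sum(),'zmax',w[mm,2].max().round(4),'x',X[mm].min().round(4),X[mm].max().round(4))
E
```

```text
travel cm [-53.13 -50.35 -10.42] rot [  0.     0.   -17.08]
scene -0.0225 5 zmax 0.1567 x 0.0355 0.0388
scene -0.0195 7 zmax 0.1587 x 0.0366 0.0393
scene -0.0165 8 zmax 0.1554 x 0.0356 0.039
scene -0.0135 10 zmax 0.157 x 0.0352 0.0399
scene -0.0105 13 zmax 0.1603 x 0.0358 0.0417
scene -0.0075 10 zmax 0.1567 x 0.0346 0.0397
scene -0.0045 20 zmax 0.1543 x 0.0241 0.0423
scene -0.0015 11 zmax 0.1545 x 0.0258 0.0436
scene 0.0015 13 zmax 0.1547 x 0.0222 0.0431
scene 0.0045 10 zmax 0.156 x 0.0225 0.0432
scene 0.0075 1 zmax 0.1521 x 0.039 0.039
scene 0.0105 7 zmax 0.1572 x 0.0357 0.0389
scene 0.0135 6 zmax 0.1567 x 0.0369 0.0397
scene 0.0165 12 zmax 0.1603 x 0.0332 0.0411
scene 0.0195 8 zmax 0.1566 x 0.0344 0.0394
scene 0.0225 10 zmax 0.1566 x 0.0358 0.0395
scene 0.0255 13 zmax 0.158 x 0.036 0.0403
scene 0.0285 14 zmax 0.156 x 0.0337 0.0404
scene 0.0315 10 zmax 0.158 x 0.0336 0.0403
scene 0.0345 9 zmax 0.157 x 0.0352 0.0414
scene 0.0375 7 zmax 0.156 x 0.0359 0.0406
scene 0.0405 10 zmax 0.1563 x 0.0352 0.0408
scene 0.0435 8 zmax 0.1564 x 0.0368 0.0407
scene 0.0465 10 zmax 0.1581 x 0.0328 0.04
[... 1906 characters left out ...]
 0.1566 x 0.0252 0.036
side 0.0555 9 zmax 0.1446 x 0.0265 0.033
side 0.0585 7 zmax 0.1418 x 0.0234 0.0337
side 0.0615 9 zmax 0.1421 x 0.0262 0.0326
side 0.0645 6 zmax 0.1548 x 0.0278 0.036
side 0.0675 10 zmax 0.1563 x 0.0221 0.0348
side 0.0705 14 zmax 0.1564 x 0.0233 0.0365
side 0.0735 13 zmax 0.1563 x 0.0225 0.0369
side 0.0765 10 zmax 0.1564 x 0.0239 0.0338
side 0.0795 8 zmax 0.1566 x 0.0291 0.0367
side 0.0825 16 zmax 0.1566 x 0.0237 0.0355
side 0.0855 10 zmax 0.1566 x 0.0223 0.0348
side 0.0885 14 zmax 0.1564 x 0.0229 0.0364
side 0.0915 12 zmax 0.1577 x 0.0272 0.0367
side 0.0945 15 zmax 0.1563 x 0.0237 0.0389
side 0.0975 36 zmax 0.1561 x 0.0225 0.041
side 0.1005 6 zmax 0.151 x 0.0236 0.0338
```

Emit:
{"method": "move_arm", "body": {
  "plan": [
    {"travel":[-3,-3,-2],"rotation":[0,0,-2],"grip":0},
    {"travel":[-6,-6,-4],"rotation":[0,0,-4],"grip":0},
    {"travel":[-9,-8.5,-6],"rotation":[0,0,-6],"grip":0},
    {"travel":[-12,-11.3,-8],"rotation":[0,0,-8],"grip":0},
    {"travel":[-15,-14.2,-10.4],"rotation":[0,0,-10],"grip":0},
    {"travel":[-18,-17,-10.4],"rotation":[0,0,-12],"grip":0},
    {"travel":[-21,-20,-10.4],"rotation":[0,0,-14],"grip":0},
    {"travel":[-24,-22.7,-10.4],"rotation":[0,0,-16],"grip":0},
    {"travel":[-27,-25.6,-10.4],"rotation":[0,0,-17.1],"grip":0},
    {"travel":[-30,-28.4,-10.4],"rotation":[0,0,-17.1],"grip":0},
    {"travel":[-33,-31.3,-10.4],"rotation":[0,0,-17.1],"grip":0},
    {"travel":[-35,-33.2,-10.4],"rotation":[0,0,-17.1],"grip":0}
  ]
}}

```text
time: 1.9
tool_pos: [0.4043, 0.2101, 0.3203]
tcp_rot: [180.0, 0.1, -175.8]
contact_force: [0.8, 1.3, 0.4]
opening: 0.996
```

```bash
python3 -c "
from h import *
print(robot.sense()['qpos'].round(1));to([.53,.015,.30],[180,0,184.2])"
```

```text
[ 13.4   9.7  96.9   0.   73.3 -80.9]
travel cm [-11.1  -20.38   2.03] rot [0.02 0.05 0.02]
```

Emit:
{"method": "move_arm", "body": {
  "plan": [
    {"travel":[-2,-3.6,0],"grip":0,"rotation":[0,0,0]},
    {"travel":[-4,-7,0],"grip":0,"rotation":[0,0,0]},
    {"travel":[-6,-10.5,0],"grip":0,"rotation":[0,0,0]},
    {"travel":[-8,-14,0.5],"grip":0,"rotation":[0,0,0]},
    {"travel":[-10,-17.5,1],"grip":0,"rotation":[0,0,0]},
    {"travel":[-11,-19.7,1.5],"grip":0,"rotation":[0,0,0]},
    {"travel":[-11.1,-20.4,2],"grip":0,"rotation":[0,0,0]},
    {"travel":[-11.1,-20.4,2],"grip":0,"rotation":[0,0,0]},
    {"travel":[-11.1,-20.4,2],"grip":0,"rotation":[0,0,0]},
    {"travel":[-11.1,-20.4,2],"grip":0,"rotation":[0,0,0]}
  ]
}}

```text
time: 2.73
tool_pos: [0.5284, 0.018, 0.3]
tcp_rot: [180.0, -0.0, -175.7]
contact_force: [0.3, -0.3, 0.4]
opening: 1.001
```

```bash
python3 - <<'E'
from h import *
s=robot.sense();p=robot.get_image('wrist');save(p,'w1');print(s['tool_pos'],s['tcp_rot'],p['hand_eye'].round(4),p['fx'],p['fy'],p['cx'],p['cy'])
np.savez('pics/w1.npz',**p,pos=s['tool_pos'],rot=s['tcp_rot'])
for l in('knob','mount','dish'):
  for r in robot.spot_in(l,p)[:2]:print(l,r['conf'],r['box'])
E
```

```text
[0.52841676 0.01795446 0.30003213] [ 1.79953956e+02 -2.98496572e-02 -1.75713853e+02] [[ 5.000e-04 -9.706e-01 -2.408e-01  6.660e-02]
 [ 1.000e+00  5.000e-04 -1.000e-04 -7.000e-04]
 [ 2.000e-04 -2.408e-01  9.706e-01 -1.689e-01]
 [ 0.000e+00  0.000e+00  0.000e+00  1.000e+00]] 325.19226210127806 325.19226210127806 285.16622358185083 210.77647928382243
knob 0.93 [245.8, 165.3, 21.3, 79.2]
mount 0.6 [192.7, 181.4, 212.6, 71.8]
mount 0.48 [183.3, 164.4, 183.9, 80.0]
dish 0.37 [194.1, 291.8, 3.0, 9.7]
dish 0.25 [190.4, 182.3, 216.4, 69.8]
```

View pics/w1.png

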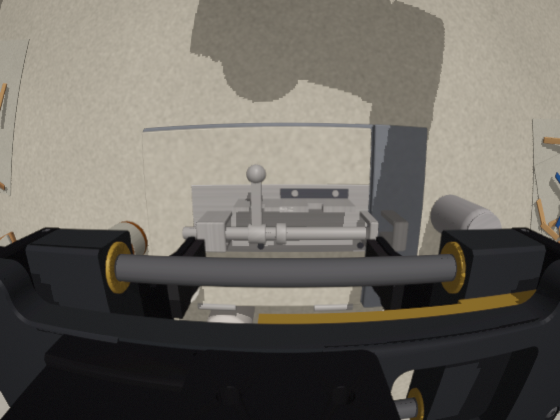

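```bash
cat >> h.py <<'E'
def wp(p,u,v,z,pos,rot):
    x=(u-p['cx']);y=(v-p['cy']);r=np.hypot(x,y);th=r/p['fx']
    d=np.array([np.sin(th)*x/r,np.sin(th)*y/r,np.cos(th)]);H=p['hand_eye'];R=Ro.from_euler('xyz',rot,degrees=True).as_matrix()
    o=R@H[:3,3]+pos;d=R@H[:3,:3]@d;return o+d*(z-o[2])/d[2]
YAW=np.radians(4.2);EX=np.array([np.cos(YAW),np.sin(YAW)]);EY=np.array([-EX[1],EX[0]])
E
python3 - <<'E'
from h import *
a=cv2.imread('pics/w1.png')[155:255,180:420];cv2.imwrite('pics/w1z.png',cv2.resize(a,None,fx=3.3,fy=3.3,interpolation=2))
p=dict(np.load('pics/w1.npz'));print(wp(p,256,174,.147,p['pos'],p['rot']))
E
```

```text
[ 0.50603493 -0.01359987  0.147     ]
```

View pics/w1z.png

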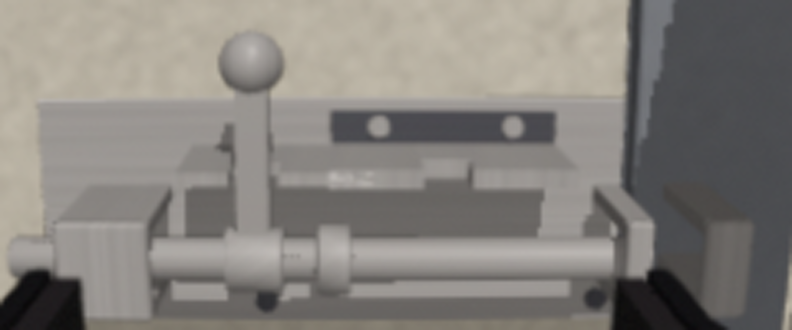

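```bash
python3 - <<'E'
from h import *
p=dict(np.load('pics/w1.npz'));k=wp(p,180+251/3.3,155+62/3.3,.147,p['pos'],p['rot'])[:2]
for n,u,v,z in(('n1L',232,172,.156),('n1R',277,172,.156),('n2L',421,172,.156),('n2R',471,172,.156),('end',572,172,.156),('armL',237,130,.152),('armR',269,130,.152),('rodL',30,250,.147),('footL',331,127,.113),('footR',555,127,.113)):
    w=wp(p,180+u/3.3,155+v/3.3,z,p['pos'],p['rot'])[:2];print(n,(w-k)@EX,(w-k)@EY)
to([k[0],k[1],.20],[180,0,184.2])
to([k[0],k[1],.142],[180,0,184.2])
E
```

```text
n1L 0.03210346007354952 -0.005472711353732506
n1R 0.03208749141099977 0.008111294578936208
n2L 0.032007435475921185 0.05132154933798568
n2R 0.031968934220576124 0.06643483373709645
end 0.031872981538298206 0.09753929611310819
armL 0.020019100537659283 -0.004107426447844349
armR 0.02003006697709807 0.005590906443205253
rodL 0.0601902269682022 -0.07348269881148738
footL 0.02658354356510033 0.023725145304665424
footR 0.02619306059972531 0.10023646226817326
travel cm [ 2.55 -2.96 10.04] rot [-0.    0.04  0.13]
travel cm [ 2.56 -2.96 15.84] rot [-0.    0.04  0.13]
```

Emit:
{"method": "move_arm", "body": {
  "plan": [
    {"travel":[1.2,-1.5,3],"rotation":[0,0,0],"grip":0},
    {"travel":[2.5,-2.95,6],"rotation":[0,0,0],"grip":0},
    {"travel":[2.5,-2.95,9],"rotation":[0,0,0],"grip":0},
    {"travel":[2.5,-2.95,10],"rotation":[0,0,0],"grip":0},
    {"travel":[2.5,-2.95,10],"rotation":[0,0,0],"grip":0},
    {"travel":[2.5,-2.95,10],"rotation":[0,0,0],"grip":0},
    {"travel":[2.5,-2.95,10],"rotation":[0,0,0],"grip":0}
  ]
}}

```text
time: 3.52
tool_pos: [0.5077, -0.0144, 0.2011]
tcp_rot: [-180.0, 0.1, -175.7]
contact_force: [-0.3, -0.4, 0.2]
opening: 0.996
```

```bash
python3 - <<'E'
from h import *
s=robot.sense();p=robot.get_image('wrist');save(p,'w2')
print(s['tool_pos'],s['contact_force']);r=robot.spot_in('knob',p);print(r)
np.savez('pics/w2.npz',**p,pos=s['tool_pos'],rot=s['tcp_rot'])
E
```

```text
[ 0.50769498 -0.01441835  0.20105388] [-0.27211349 -0.42709296  0.15588845]
[{'box': [273.2, 208.7, 27.0, 108.2], 'conf': 0.85}]
```

View pics/w2.png

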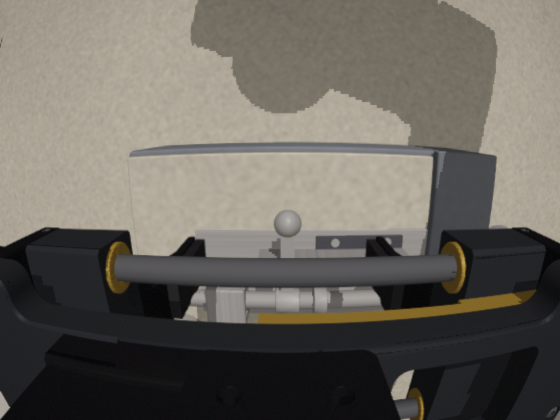

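```bash
python3 - <<'E'
from h import *
p=dict(np.load('pics/w2.npz'));k=wp(p,287.5,223,.147,p['pos'],p['rot']);print(k)
to([k[0],k[1],.142],[180,0,184.2])
E
```

```text
[ 0.50544425 -0.01371523  0.147     ]
travel cm [0.25 0.11 5.93] rot [-0.06  0.19  0.06]
```

Emit:
{"method": "move_arm", "body": {
  "plan": [
    {"travel":[0.25,0.05,2],"rotation":[0,0,0],"grip":0},
    {"travel":[0.25,0.05,4],"rotation":[0,0,0],"grip":0},
    {"travel":[0.25,0.05,5.5],"rotation":[0,0,0],"grip":0},
    {"travel":[0.25,0.05,5.9],"rotation":[0,0,0],"grip":0},
    {"travel":[0.25,0.05,5.9],"rotation":[0,0,0],"grip":0},
    {"travel":[0.25,0.05,5.9],"rotation":[0,0,0],"grip":0},
    {"travel":[0.25,0.05,5.9],"rotation":[0,0,0],"grip":0.4},
    {"travel":[0.25,0.05,5.9],"rotation":[0,0,0],"grip":0.6},
    {"travel":[0.25,0.05,5.9],"rotation":[0,0,0],"grip":0.6},
    {"travel":[0.25,0.05,5.9],"rotation":[0,0,0],"grip":0.6}
  ]
}}

```text
time: 4.45
tool_pos: [0.5044, -0.0144, 0.1415]
tcp_rot: [-180.0, 0.1, -175.8]
contact_force: [0.1, -0.4, 0.5]
opening: 0.78
```

```bash
python3 - <<'E'
from h import *
s=robot.sense();p=robot.get_image('wrist');save(p,'w3');print(s['tool_pos'],s['contact_force'],s['opening'])
E
```

```text
[ 0.50443041 -0.01440981  0.14147899] [ 0.13566281 -0.36955488  0.47966727] 0.7798921437088566
```

View pics/w3.png

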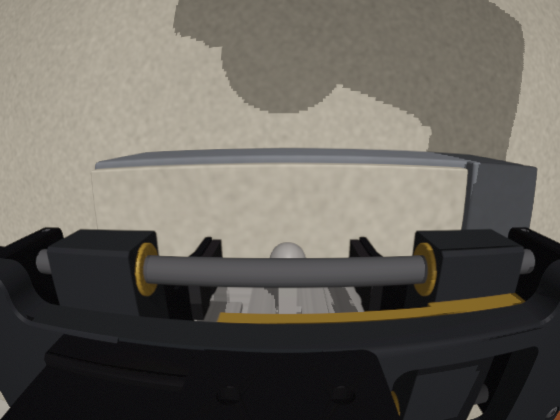

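Emit:
{"method": "move_arm", "body": {
  "plan": [
    {"travel":[0,0,0],"rotation":[0,0,0],"grip":0.6},
    {"travel":[0,0,0],"rotation":[0,0,0],"grip":0.7},
    {"travel":[0,0,0],"rotation":[0,0,0],"grip":0.75},
    {"travel":[0,0,0],"rotation":[0,0,0],"grip":0.8},
    {"travel":[0,0,0],"rotation":[0,0,0],"grip":0.85},
    {"travel":[0,0,0],"rotation":[0,0,0],"grip":0.9},
    {"travel":[0,0,0],"rotation":[0,0,0],"grip":1},
    {"travel":[0,0,0],"rotation":[0,0,0],"grip":1},
    {"travel":[0,0,0],"rotation":[0,0,0],"grip":1},
    {"travel":[0,0,0],"rotation":[0,0,0],"grip":1}
  ]
}}

```text
time: 5.33
tool_pos: [0.504, -0.014, 0.1409]
tcp_rot: [180.0, -0.0, -175.8]
contact_force: [0.3, 1.9, 1.2]
opening: 0.2
```

```bash
python3 - <<'E'
from h import *
s=robot.sense();print(s['tool_pos'],s['contact_force'],s['opening'])
E
```

```text
[ 0.50396449 -0.01402198  0.14087826] [0.33025874 1.90936547 1.22690814] 0.20000986487147415
```

Emit:
{"method": "move_arm", "body": {
  "plan": [
    {"travel":[-0.02,0,-0.46],"rotation":[0,0,0],"grip":1},
    {"travel":[-0.07,0,-0.93],"rotation":[0,0,0],"grip":1},
    {"travel":[-0.16,0,-1.38],"rotation":[0,0,0],"grip":1},
    {"travel":[-0.28,0,-1.83],"rotation":[0,0,0],"grip":1},
    {"travel":[-0.43,0,-2.27],"rotation":[0,0,0],"grip":1},
    {"travel":[-0.62,0,-2.7],"rotation":[0,0,0],"grip":1},
    {"travel":[-0.84,0,-3.1],"rotation":[0,0,0],"grip":1},
    {"travel":[-1.08,0,-3.5],"rotation":[0,0,0],"grip":1},
    {"travel":[-1.36,0,-3.87],"rotation":[0,0,0],"grip":1},
    {"travel":[-1.66,0,-4.23],"rotation":[0,0,0],"grip":1},
    {"travel":[-1.66,0,-4.23],"rotation":[0,0,0],"grip":1},
    {"travel":[-1.66,0,-4.23],"rotation":[0,0,0],"grip":1}
  ]
}}

```text
time: 6.33
tool_pos: [0.5209, -0.0132, 0.1833]
tcp_rot: [-180.0, 0.0, -175.8]
contact_force: [-0.2, 0.4, -0.2]
opening: 0.004
```

```bash
python3 - <<'E'
from h import *
s=robot.sense();print(s['tool_pos'],s['contact_force'],s['opening'])
for n in('scene','side'):
    p=robot.get_image(n);save(p,n+'1')
a=cv2.imread('pics/side1.png')[110:300,210:410];b=cv2.imread('pics/scene1.png')[110:300,150:350]
cv2.imwrite('pics/both1.png',cv2.resize(np.hstack([a,b]),None,fx=2,fy=2,interpolation=2))
E
```

```text
[ 0.52091257 -0.01317642  0.18333042] [-0.16193581  0.41015864 -0.20588974] 0.003779704369237533
```

View pics/both1.png

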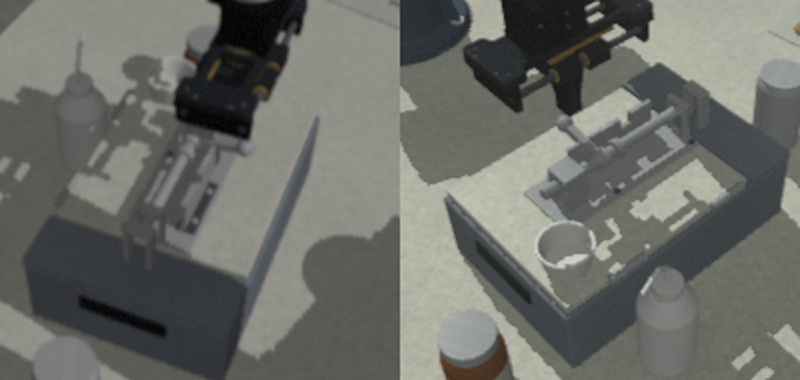

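Emit:
{"method": "move_arm", "body": {
  "plan": [
    {"travel":[0,0,-2],"rotation":[0,0,0],"grip":0.9},
    {"travel":[0,0,-4],"rotation":[0,0,0],"grip":0},
    {"travel":[0,0,-6],"rotation":[0,0,0],"grip":0},
    {"travel":[0,0,-6],"rotation":[0,0,0],"grip":0},
    {"travel":[0,0,-6],"rotation":[0,0,0],"grip":0},
    {"travel":[0,0,-6],"rotation":[0,0,0],"grip":0}
  ]
}}

```text
time: 6.93
tool_pos: [0.5197, -0.0129, 0.2422]
tcp_rot: [180.0, -0.1, -175.8]
contact_force: [0.3, -0.3, -0.6]
opening: 0.378
```

```bash
python3 - <<'E'
from h import *
s=robot.sense();print(s['tool_pos'],s['contact_force'],s['opening'])
p=robot.get_image('wrist');save(p,'w4');np.savez('pics/w4.npz',**p,pos=s['tool_pos'],rot=s['tcp_rot'])
for n in('scene','side'):
    p=robot.get_image(n);save(p,n+'2')
a=cv2.imread('pics/side2.png')[140:260,260:360];b=cv2.imread('pics/scene2.png')[140:260,200:300]
cv2.imwrite('pics/both2.png',cv2.resize(np.hstack([a,b]),None,fx=4,fy=4,interpolation=2))
cv2.imwrite('pics/w4z.png',cv2.resize(cv2.imread('pics/w4.png')[120:330,140:450],None,fx=2.5,fy=2.5,interpolation=2))
E
```

```text
[ 0.51974394 -0.01293063  0.24221559] [ 0.2657352  -0.30950949 -0.64229782] 0.37802626546262796
```

View pics/both2.png

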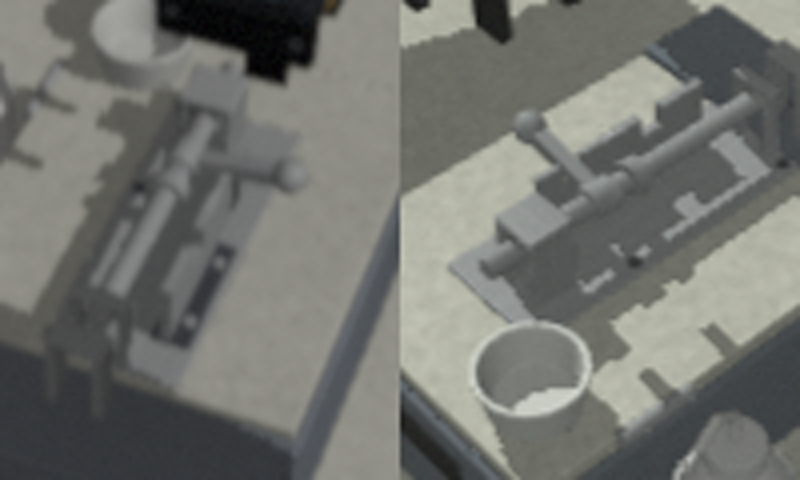

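View pics/w4z.png

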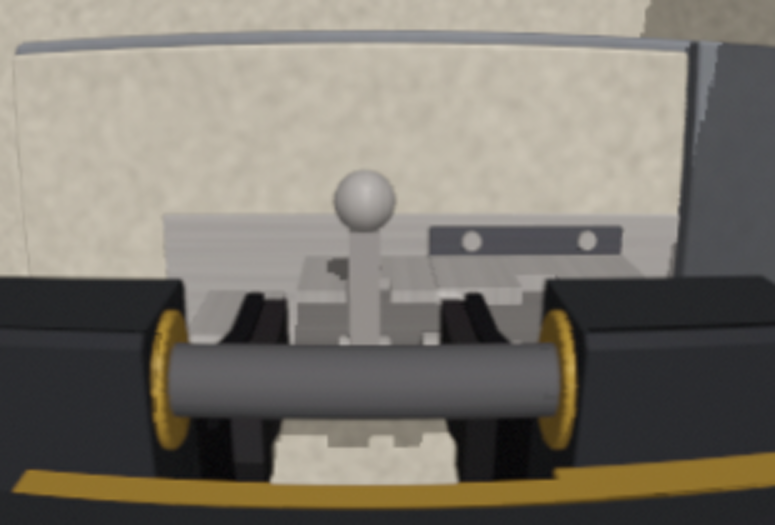

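```bash
python3 - <<'E'
from h import *
P={n:dict(np.load(f'pics/{n}0.npz')) for n in('scene','side')}
def rays(p,u,v):
    c=np.array([(u-p['cx'])/p['fx'],(v-p['cy'])/p['fy'],1]);d=p['R'].T@c;return -p['R'].T@p['t'],d/np.linalg.norm(d)
w=dict(np.load('pics/w4.npz'))
def wr(u,v):
    a=wp(w,u,v,.2,w['pos'],w['rot']);b=wp(w,u,v,.1,w['pos'],w['rot']);d=b-a;return a,d/np.linalg.norm(d)
def tri(L):
    A=[];B=[]
    for o,d in L:M=np.eye(3)-np.outer(d,d);A.append(M);B.append(M@o)
    x=np.linalg.lstsq(np.vstack(A),np.hstack(B),rcond=None)[0];return x,[np.linalg.norm(M@x-b).round(4) for M,b in zip(A,B)]
W=(140+364/2.5,120+200/2.5)
a=rays(P['scene'],232,171.3);b=rays(P['side'],333,183);c=wr(*W)
print(tri([a,b]),tri([a,b,c]),tri([a,c]),tri([b,c]))
for z in(.145,.15,.155,.16):print(wp(w,*W,z,w['pos'],w['rot']))
E
```

```text
(array([ 0.50679196, -0.01355892,  0.15889547]), [np.float64(0.0017), np.float64(0.0017)]) (array([ 0.50684042, -0.01385979,  0.15883036]), [np.float64(0.0019), np.float64(0.0016), np.float64(0.0004)]) (array([ 0.50742437, -0.01332435,  0.15800781]), [np.float64(0.001), np.float64(0.001)]) (array([ 0.50603617, -0.0143302 ,  0.15985282]), [np.float64(0.0006), np.float64(0.0006)])
[ 0.50973053 -0.01401809  0.145     ]
[ 0.50867767 -0.01410492  0.15      ]
[ 0.50762481 -0.01419175  0.155     ]
[ 0.50657195 -0.01427859  0.16      ]
```

```bash
python3 - <<'E'
from h import *
to([.507,-.0138,.147],[180,0,184.2])
E
```

```text
travel cm [ 1.24 -0.    9.48] rot [ 0.05 -0.16  0.01]
```

Emit:
{"method": "move_arm", "body": {
  "plan": [
    {"travel":[0.6,0,1],"rotation":[0,0,0],"grip":0.3},
    {"travel":[1.2,0,2.5],"rotation":[0,0,0],"grip":0.3},
    {"travel":[1.2,0,4],"rotation":[0,0,0],"grip":0.3},
    {"travel":[1.2,0,5],"rotation":[0,0,0],"grip":0.3},
    {"travel":[1.2,0,7],"rotation":[0,0,0],"grip":0.3},
    {"travel":[1.2,0,8.5],"rotation":[0,0,0],"grip":0.3},
    {"travel":[1.2,0,9.4],"rotation":[0,0,0],"grip":0.3},
    {"travel":[1.2,0,9.4],"rotation":[0,0,0],"grip":0.3},
    {"travel":[1.2,0,9.4],"rotation":[0,0,0],"grip":0.5},
    {"travel":[1.2,0,9.4],"rotation":[0,0,0],"grip":0.6},
    {"travel":[1.2,0,9.4],"rotation":[0,0,0],"grip":0.7}
  ]
}}

```text
time: 8.0
tool_pos: [0.5093, -0.0141, 0.15]
tcp_rot: [-180.0, 0.1, -175.8]
contact_force: [-0.3, -1.1, 0.2]
opening: 0.552
```

Emit:
{"method": "move_arm", "body": {
  "plan": [
    {"travel":[0,0,0],"rotation":[0,0,0],"grip":0.8},
    {"travel":[0,0,0],"rotation":[0,0,0],"grip":1},
    {"travel":[0,0,0],"rotation":[0,0,0],"grip":1},
    {"travel":[0,0,0],"rotation":[0,0,0],"grip":1},
    {"travel":[0,0,0],"rotation":[0,0,0],"grip":1},
    {"travel":[0,0,0],"rotation":[0,0,0],"grip":1},
    {"travel":[0,0,0],"rotation":[0,0,0],"grip":1},
    {"travel":[0,0,0],"rotation":[0,0,0],"grip":1}
  ]
}}

```text
time: 8.67
tool_pos: [0.5087, -0.0138, 0.1492]
tcp_rot: [180.0, 0.0, -175.8]
contact_force: [0.1, 1.6, 0.5]
opening: 0.205
```

Emit:
{"method": "move_arm", "body": {
  "plan": [
    {"travel":[0,0,0],"rotation":[0,0,0],"grip":1},
    {"travel":[0,0,0],"rotation":[0,0,0],"grip":1},
    {"travel":[0,0,0],"rotation":[0,0,0],"grip":1}
  ]
}}

```text
time: 8.92
tool_pos: [0.5086, -0.0138, 0.1491]
tcp_rot: [180.0, 0.0, -175.8]
contact_force: [0.6, 2.0, -0.4]
opening: 0.203
```

Emit:
{"method": "move_arm", "body": {
  "plan": [
    {"travel":[-0.03,0,-0.15],"rotation":[0,0,0],"grip":1},
    {"travel":[-0.06,0,-0.3],"rotation":[0,0,0],"grip":1},
    {"travel":[-0.1,0,-0.45],"rotation":[0,0,0],"grip":1},
    {"travel":[-0.15,0,-0.6],"rotation":[0,0,0],"grip":1},
    {"travel":[-0.2,0,-0.75],"rotation":[0,0,0],"grip":1},
    {"travel":[-0.26,0,-0.9],"rotation":[0,0,0],"grip":1}
  ]
}}

```text
time: 9.42
tool_pos: [0.511, -0.0137, 0.1581]
tcp_rot: [180.0, -0.0, -175.8]
contact_force: [1.1, 0.7, -3.4]
opening: 0.207
```

```bash
cat > look.py <<'E'
from h import *
import sys
n=sys.argv[1];s=robot.sense();print(s['time'],s['tool_pos'],s['contact_force'],s['torque'],s['opening'])
for c in('scene','side'):
    p=robot.get_image(c);save(p,c+n)
a=cv2.imread(f'pics/side{n}.png')[140:260,260:360];b=cv2.imread(f'pics/scene{n}.png')[140:260,200:300]
cv2.imwrite(f'pics/both{n}.png',cv2.resize(np.hstack([a,b]),None,fx=4,fy=4,interpolation=2))
E
python3 look.py 3
```

```text
9.4167 [ 0.51098862 -0.01370348  0.15806145] [ 1.07113164  0.70107584 -3.37993693] [ 0.36044215 -0.09561218  0.04226331] 0.20713393995411
```

View pics/both3.png

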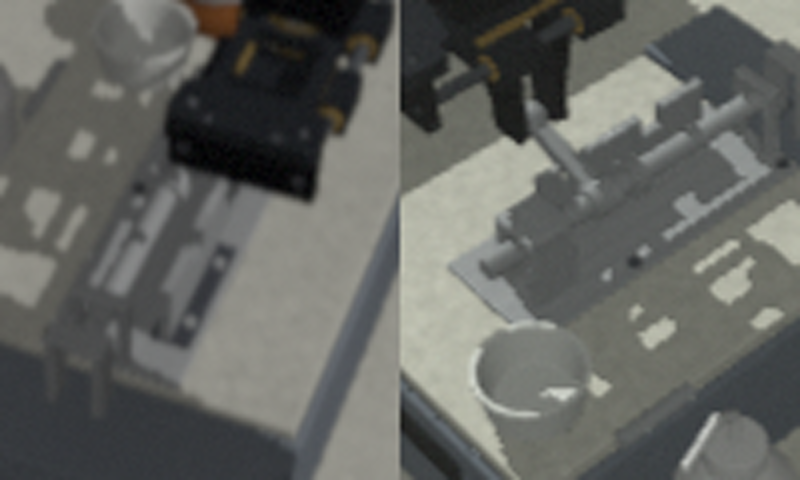

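Emit:
{"method": "move_arm", "body": {
  "plan": [
    {"travel":[-0.08,0,-0.21],"rotation":[0,0,0],"grip":1},
    {"travel":[-0.16,0,-0.41],"rotation":[0,0,0],"grip":1},
    {"travel":[-0.25,0,-0.6],"rotation":[0,0,0],"grip":1},
    {"travel":[-0.34,0,-0.79],"rotation":[0,0,0],"grip":1},
    {"travel":[-0.44,0,-0.97],"rotation":[0,0,0],"grip":1},
    {"travel":[-0.55,0,-1.16],"rotation":[0,0,0],"grip":1},
    {"travel":[-0.66,0,-1.34],"rotation":[0,0,0],"grip":1},
    {"travel":[-0.78,0,-1.51],"rotation":[0,0,0],"grip":1},
    {"travel":[-0.91,0,-1.69],"rotation":[0,0,0],"grip":1},
    {"travel":[-1.03,0,-1.84],"rotation":[0,0,0],"grip":1},
    {"travel":[-1.15,0,-1.98],"rotation":[0,0,0],"grip":1},
    {"travel":[-1.3,0,-2.15],"rotation":[0,0,0],"grip":1}
  ]
}}

```text
time: 10.52
tool_pos: [0.5227, -0.0128, 0.1797]
tcp_rot: [180.0, -0.2, -175.8]
contact_force: [-5.3, 2.1, 4.1]
opening: 0.163
```

```bash
python3 look.py 4
```

```text
10.5167 [ 0.52271253 -0.01277519  0.17971351] [-5.28377763  2.1272064   4.06956139] [ 0.22906243  1.15699682 -0.01492907] 0.1630052517885879
```

View pics/both4.png

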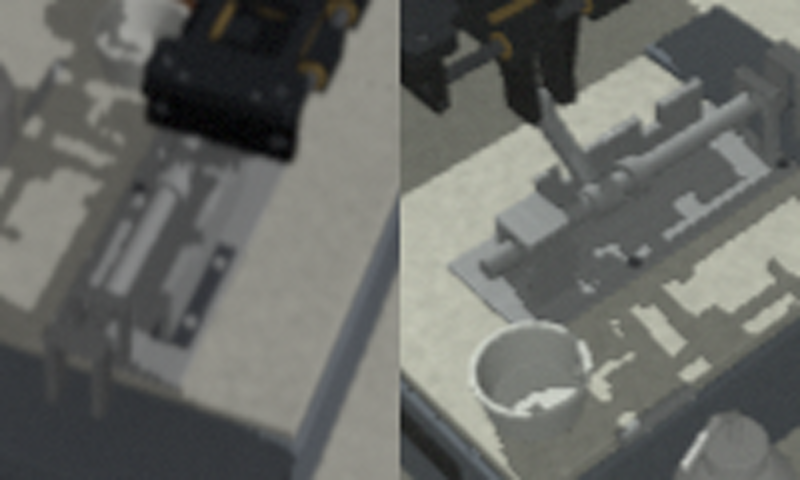

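Emit:
{"method": "move_arm", "body": {
  "plan": [
    {"travel":[0.07,0,-0.07],"rotation":[0,0,0],"grip":1},
    {"travel":[0.14,0,-0.14],"rotation":[0,0,0],"grip":1},
    {"travel":[0.2,0,-0.2],"rotation":[0,0,0],"grip":1},
    {"travel":[0.2,0,-0.2],"rotation":[0,0,0],"grip":1}
  ]
}}

```text
time: 10.95
tool_pos: [0.5232, -0.0134, 0.1821]
tcp_rot: [-179.9, 0.1, -175.8]
contact_force: [-0.1, 0.2, 0.5]
opening: 0.006
```

```bash
python3 - <<'E'
from h import *
p=robot.get_image('wrist');save(p,'w5');cv2.imwrite('pics/w5z.png',cv2.resize(p['image'][150:330,140:450,::-1],None,fx=2.5,fy=2.5,interpolation=2))
E
```

```text
(no output)
```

View pics/w5z.png

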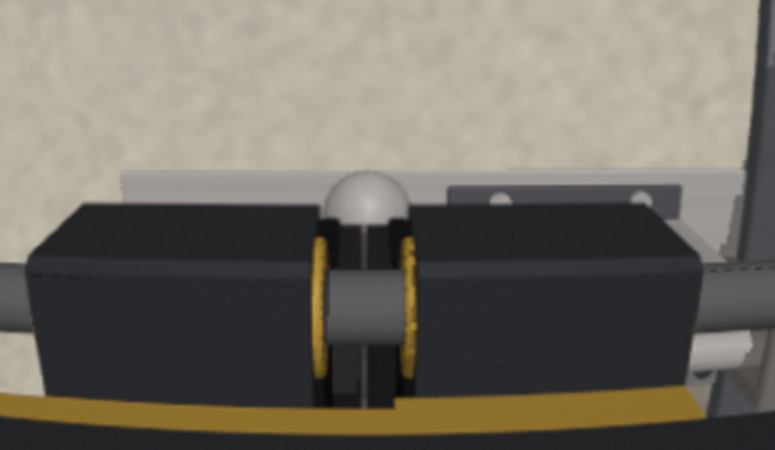

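Emit:
{"method": "move_arm", "body": {
  "plan": [
    {"travel":[-0.5,0,-2],"rotation":[0,0,0],"grip":0.9},
    {"travel":[-0.5,0,-4],"rotation":[0,0,0],"grip":0.5},
    {"travel":[-0.5,0,-6],"rotation":[0,0,0],"grip":0.3},
    {"travel":[-0.5,0,-6],"rotation":[0,0,0],"grip":0.3},
    {"travel":[-0.5,0,-6],"rotation":[0,0,0],"grip":0.3},
    {"travel":[-0.5,0,-6],"rotation":[0,0,0],"grip":0.3},
    {"travel":[-0.5,0,-6],"rotation":[0,0,0],"grip":0.3},
    {"travel":[-0.5,0,-6],"rotation":[0,0,0],"grip":0.3}
  ]
}}

```text
time: 11.67
tool_pos: [0.5264, -0.0125, 0.2404]
tcp_rot: [180.0, -0.1, -175.8]
contact_force: [0.4, -0.4, -0.5]
opening: 0.528
```

```bash
python3 look.py 5; python3 - <<'E'
from h import *
s=robot.sense();p=robot.get_image('wrist');save(p,'w6');np.savez('pics/w6.npz',**p,pos=s['tool_pos'],rot=s['tcp_rot'])
cv2.imwrite('pics/w6z.png',cv2.resize(p['image'][150:330,140:450,::-1],None,fx=2.5,fy=2.5,interpolation=2))
E
```

```text
11.6667 [ 0.52637756 -0.01246415  0.24040277] [ 0.35208319 -0.43968983 -0.48158211] [ 0.05944881 -0.02490964  0.03401267] 0.527968314545107
```

View pics/both5.png

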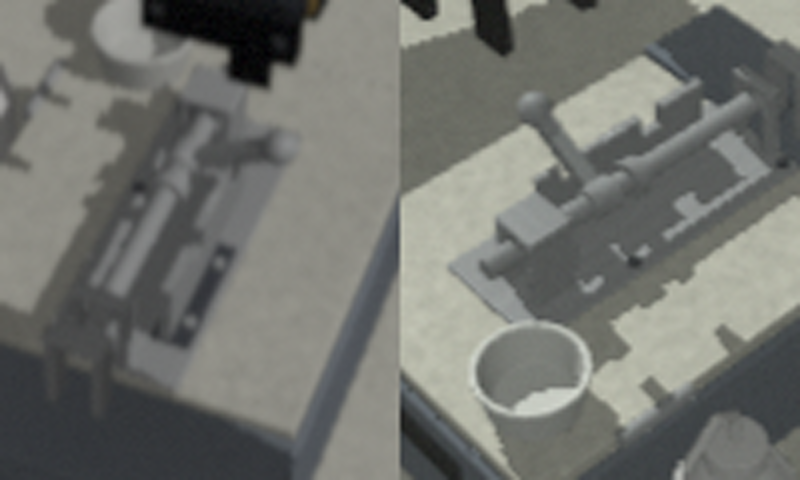

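View pics/w6z.png

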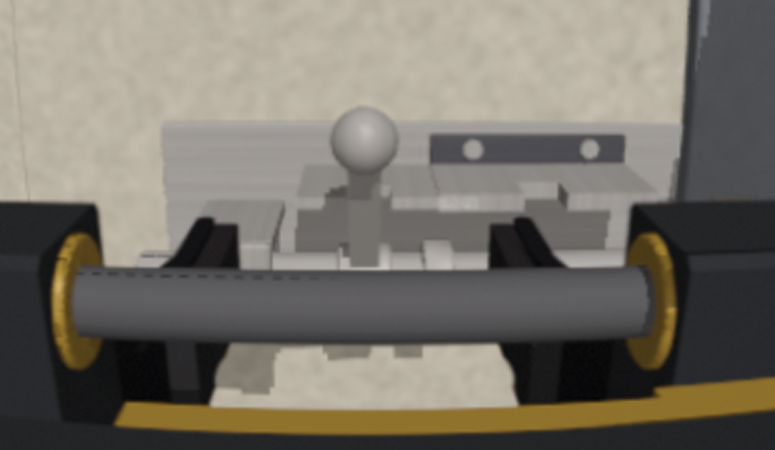

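```bash
cat > tri.py <<'E'
from h import *
import sys
P={n:dict(np.load(f'pics/{n}0.npz')) for n in('scene','side')}
def rays(p,u,v):
    c=np.array([(u-p['cx'])/p['fx'],(v-p['cy'])/p['fy'],1]);d=p['R'].T@c;return -p['R'].T@p['t'],d/np.linalg.norm(d)
def wr(w,u,v):
    a=wp(w,u,v,.2,w['pos'],w['rot']);b=wp(w,u,v,.1,w['pos'],w['rot']);d=b-a;return a,d/np.linalg.norm(d)
def tri(L):
    A=[];B=[]
    for o,d in L:M=np.eye(3)-np.outer(d,d);A.append(M);B.append(M@o)
    x=np.linalg.lstsq(np.vstack(A),np.hstack(B),rcond=None)[0];return x.round(4),[np.linalg.norm(M@x-b).round(4) for M,b in zip(A,B)]
E
python3 - <<'E'
from tri import *
w=dict(np.load('pics/w6.npz'))
a=rays(P['scene'],233,166.75);b=rays(P['side'],331.25,176.5);c=wr(w,285.6,206)
print(tri([a,b]),tri([a,b,c]),tri([a,c]),tri([b,c]))
for z in(.17,.175,.18,.185):print(wp(w,285.6,206,z,w['pos'],w['rot']))
E
```

```text
(array([ 0.5124, -0.013 ,  0.1767]), [np.float64(0.0019), np.float64(0.0019)]) (array([ 0.5132, -0.0135,  0.177 ]), [np.float64(0.0018), np.float64(0.0023), np.float64(0.001)]) (array([ 0.5145, -0.0132,  0.177 ]), [np.float64(0.0008), np.float64(0.0008)]) (array([ 0.5124, -0.014 ,  0.1778]), [np.float64(0.0015), np.float64(0.0015)])
[ 0.5157227  -0.01374104  0.17      ]
[ 0.51457329 -0.013835    0.175     ]
[ 0.51342389 -0.01392897  0.18      ]
[ 0.51227448 -0.01402293  0.185     ]
```

```bash
python3 - <<'E'
from h import *
to([.5138,-.0137,.169],[180,0,184.2])
E
```

```text
travel cm [ 1.3  -0.02  7.19] rot [ 0.03 -0.08  0.02]
```

Emit:
{"method": "move_arm", "body": {
  "plan": [
    {"travel":[0.7,0,1],"rotation":[0,0,0],"grip":0.4},
    {"travel":[1.4,0,3],"rotation":[0,0,0],"grip":0.4},
    {"travel":[1.4,0,5],"rotation":[0,0,0],"grip":0.4},
    {"travel":[1.4,0,6.5],"rotation":[0,0,0],"grip":0.4},
    {"travel":[1.4,0,7.2],"rotation":[0,0,0],"grip":0.4},
    {"travel":[1.4,0,7.2],"rotation":[0,0,0],"grip":0.5},
    {"travel":[1.4,0,7.2],"rotation":[0,0,0],"grip":0.6},
    {"travel":[1.4,0,7.2],"rotation":[0,0,0],"grip":0.7},
    {"travel":[1.4,0,7.2],"rotation":[0,0,0],"grip":0.8},
    {"travel":[1.4,0,7.2],"rotation":[0,0,0],"grip":1},
    {"travel":[1.4,0,7.2],"rotation":[0,0,0],"grip":1},
    {"travel":[1.4,0,7.2],"rotation":[0,0,0],"grip":1}
  ]
}}

```text
time: 12.82
tool_pos: [0.5135, -0.0135, 0.1702]
tcp_rot: [180.0, 0.1, -175.8]
contact_force: [0.1, 0.0, 0.5]
opening: 0.204
```

Emit:
{"method": "move_arm", "body": {
  "plan": [
    {"travel":[0,0,0],"rotation":[0,0,0],"grip":1},
    {"travel":[0,0,0],"rotation":[0,0,0],"grip":1},
    {"travel":[0,0,0],"rotation":[0,0,0],"grip":1},
    {"travel":[0,0,0],"rotation":[0,0,0],"grip":1},
    {"travel":[0,0,0],"rotation":[0,0,0],"grip":1}
  ]
}}

```text
time: 13.23
tool_pos: [0.5132, -0.0135, 0.1697]
tcp_rot: [180.0, -0.0, -175.8]
contact_force: [-1.1, 1.1, 1.9]
opening: 0.2
```

```bash
python3 - <<'E'
from h import *
p=robot.get_image('wrist');save(p,'w7');cv2.imwrite('pics/w7z.png',cv2.resize(p['image'][150:330,140:450,::-1],None,fx=2.5,fy=2.5,interpolation=2))
E
```

```text
(no output)
```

View pics/w7z.png

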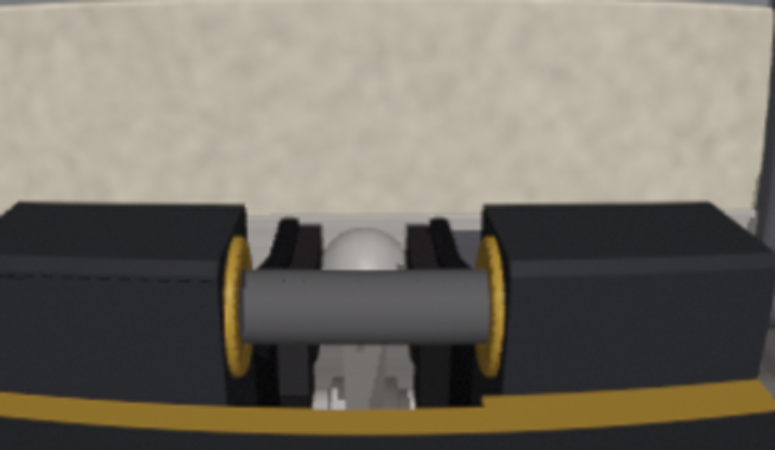

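Emit:
{"method": "move_arm", "body": {
  "plan": [
    {"travel":[-0.04,0,-0.1],"rotation":[0,0,0],"grip":1},
    {"travel":[-0.08,0,-0.2],"rotation":[0,0,0],"grip":1},
    {"travel":[-0.13,0,-0.3],"rotation":[0,0,0],"grip":1},
    {"travel":[-0.18,0,-0.4],"rotation":[0,0,0],"grip":1},
    {"travel":[-0.24,0,-0.5],"rotation":[0,0,0],"grip":1},
    {"travel":[-0.3,0,-0.6],"rotation":[0,0,0],"grip":1}
  ]
}}

```text
time: 13.78
tool_pos: [0.5168, -0.0133, 0.1755]
tcp_rot: [180.0, 0.1, -175.8]
contact_force: [3.2, 1.6, -5.3]
opening: 0.204
```

Emit:
{"method": "move_arm", "body": {
  "plan": [
    {"travel":[-0.1,0,-0.05],"rotation":[0,0,0],"grip":1},
    {"travel":[-0.18,0,-0.12],"rotation":[0,0,0],"grip":1},
    {"travel":[-0.25,0,-0.19],"rotation":[0,0,0],"grip":1},
    {"travel":[-0.32,0,-0.26],"rotation":[0,0,0],"grip":1},
    {"travel":[-0.4,0,-0.33],"rotation":[0,0,0],"grip":1},
    {"travel":[-0.48,0,-0.4],"rotation":[0,0,0],"grip":1}
  ]
}}

```text
time: 14.28
tool_pos: [0.52, -0.013, 0.1795]
tcp_rot: [180.0, -0.1, -175.8]
contact_force: [-1.1, 0.7, -1.9]
opening: 0.203
```

Emit:
{"method": "move_arm", "body": {
  "plan": [
    {"travel":[-0.06,0.3,-0.06],"rotation":[0,0,0],"grip":1},
    {"travel":[-0.12,0.6,-0.12],"rotation":[0,0,0],"grip":1},
    {"travel":[-0.15,1.0,-0.15],"rotation":[0,0,0],"grip":1},
    {"travel":[-0.15,1.4,-0.15],"rotation":[0,0,0],"grip":1},
    {"travel":[-0.15,1.8,-0.15],"rotation":[0,0,0],"grip":1},
    {"travel":[-0.15,2.2,-0.15],"rotation":[0,0,0],"grip":1},
    {"travel":[-0.15,2.6,-0.15],"rotation":[0,0,0],"grip":1},
    {"travel":[-0.15,3.0,-0.15],"rotation":[0,0,0],"grip":1}
  ]
}}

```text
time: 14.95
tool_pos: [0.5194, 0.0174, 0.1814]
tcp_rot: [-180.0, -0.1, -175.7]
contact_force: [-3.5, -3.1, 1.9]
opening: 0.201
```

```bash
python3 look.py 6
```

```text
14.95 [0.5194435  0.01736664 0.18136189] [-3.50804644 -3.13572948  1.90971992] [-0.68804546  0.77703102  0.08136308] 0.20126306167921656
```

View pics/both6.png

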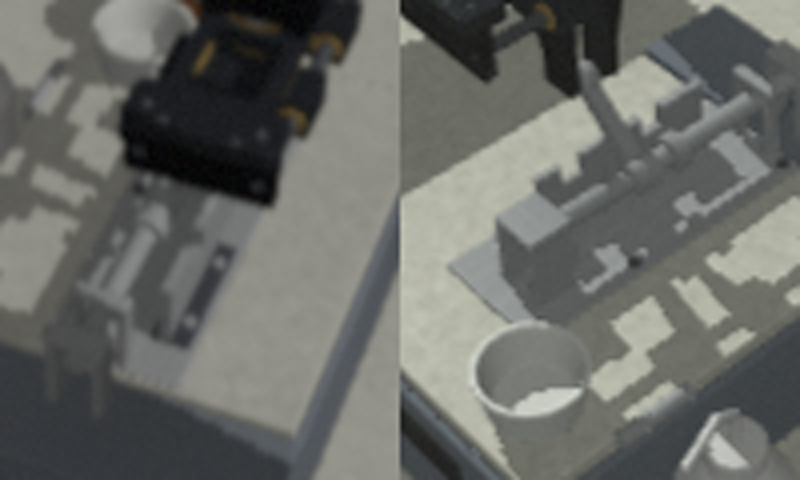

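Emit:
{"method": "move_arm", "body": {
  "plan": [
    {"travel":[0.04,0.4,-0.03],"rotation":[0,0,0],"grip":1},
    {"travel":[0.06,0.8,-0.05],"rotation":[0,0,0],"grip":1},
    {"travel":[0.06,1.2,-0.05],"rotation":[0,0,0],"grip":1},
    {"travel":[0.06,1.6,-0.05],"rotation":[0,0,0],"grip":1},
    {"travel":[0.06,2.0,-0.05],"rotation":[0,0,0],"grip":1},
    {"travel":[0.06,2.3,-0.05],"rotation":[0,0,0],"grip":1},
    {"travel":[0.06,2.5,-0.05],"rotation":[0,0,0],"grip":1},
    {"travel":[0.06,2.5,-0.05],"rotation":[0,0,0],"grip":1}
  ]
}}

```text
time: 15.72
tool_pos: [0.5177, 0.0426, 0.1816]
tcp_rot: [180.0, -0.0, -175.8]
contact_force: [-3.4, -1.8, -1.3]
opening: 0.201
```

```bash
python3 look.py 7; python3 - <<'E'
from h import *
s=robot.sense();print('chestY',s['tool_pos'][:2]@EY)
p=robot.get_image('wrist');save(p,'w8');cv2.imwrite('pics/w8z.png',cv2.resize(p['image'][150:330,140:450,::-1],None,fx=2.5,fy=2.5,interpolation=2))
E
```

```text
15.7167 [0.5177048  0.04260945 0.18158229] [-3.3582376  -1.80114467 -1.33488911] [-0.23476092  0.61799133  0.10589304] 0.20116750115502513
chestY 0.00453825164927505
```

View pics/both7.png

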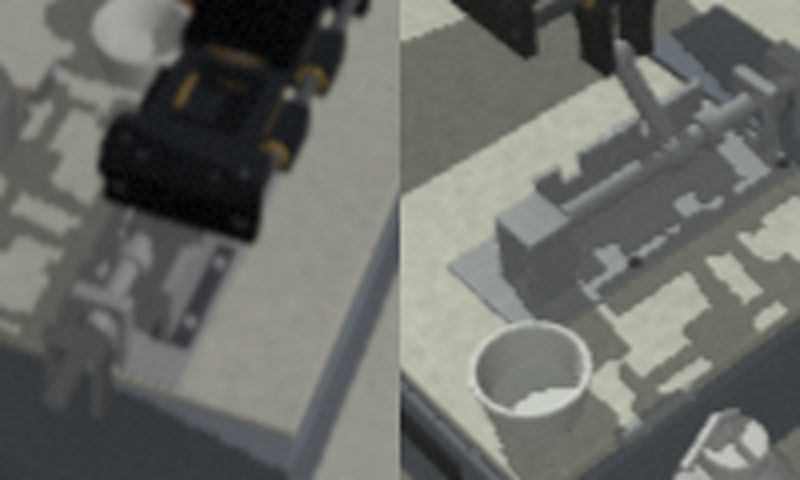

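View pics/w8z.png

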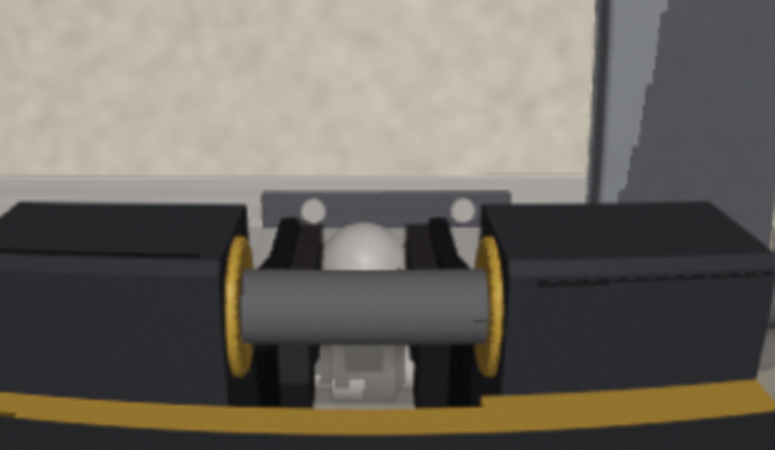

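Emit:
{"method": "move_arm", "body": {
  "plan": [
    {"travel":[0.05,0.15,0],"rotation":[0,0,0],"grip":1},
    {"travel":[0.05,0.3,0],"rotation":[0,0,0],"grip":1},
    {"travel":[0.05,0.3,0],"rotation":[0,0,0],"grip":1},
    {"travel":[0.14,0.3,0.1],"rotation":[0,0,0],"grip":1},
    {"travel":[0.22,0.3,0.2],"rotation":[0,0,0],"grip":1},
    {"travel":[0.3,0.3,0.31],"rotation":[0,0,0],"grip":1},
    {"travel":[0.38,0.3,0.42],"rotation":[0,0,0],"grip":1},
    {"travel":[0.46,0.3,0.53],"rotation":[0,0,0],"grip":1},
    {"travel":[0.53,0.3,0.64],"rotation":[0,0,0],"grip":1},
    {"travel":[0.6,0.3,0.75],"rotation":[0,0,0],"grip":1}
  ]
}}

```text
time: 16.7
tool_pos: [0.5117, 0.0442, 0.1742]
tcp_rot: [-180.0, 0.0, -175.8]
contact_force: [-2.0, -2.3, 2.4]
opening: 0.2
```

```bash
python3 look.py 8; python3 - <<'E'
from h import *
s=robot.sense();print('chestY',s['tool_pos'][:2]@EY)
E
```

```text
16.7 [0.51172845 0.04423608 0.1742347 ] [-2.03750805 -2.28453148  2.36644458] [-0.46942405  0.33290223 -0.00340931] 0.19951712303921193
chestY 0.006652012169369854
```

View pics/both8.png

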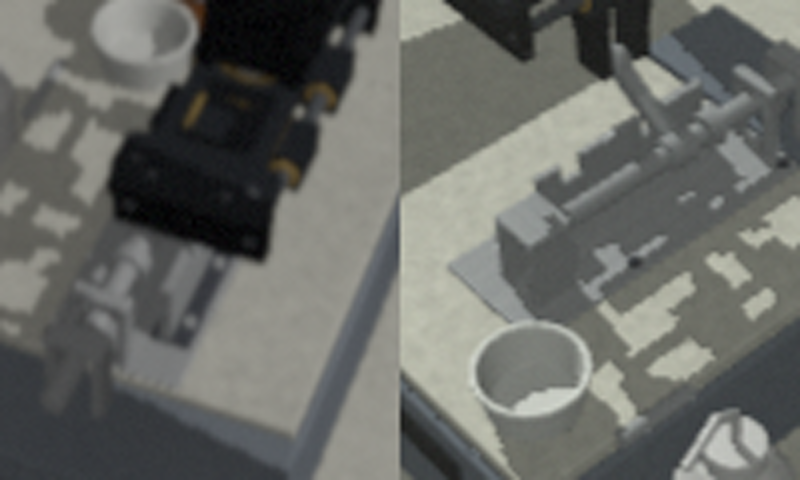

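Emit:
{"method": "move_arm", "body": {
  "plan": [
    {"travel":[0,0.1,0],"rotation":[0,0,0],"grip":1},
    {"travel":[0,0.1,0],"rotation":[0,0,0],"grip":1},
    {"travel":[0.06,0.1,0.1],"rotation":[0,0,0],"grip":1},
    {"travel":[0.12,0.1,0.2],"rotation":[0,0,0],"grip":1},
    {"travel":[0.18,0.1,0.3],"rotation":[0,0,0],"grip":1},
    {"travel":[0.23,0.1,0.4],"rotation":[0,0,0],"grip":1}
  ]
}}

```text
time: 17.3
tool_pos: [0.5091, 0.0453, 0.1702]
tcp_rot: [180.0, -0.0, -175.8]
contact_force: [-2.3, -3.0, 3.9]
opening: 0.2
```

```bash
python3 look.py 9; python3 - <<'E'
from h import *
s=robot.sense();print('chestY',s['tool_pos'][:2]@EY)
E
```

```text
17.3 [0.50908922 0.04526019 0.17016932] [-2.33323257 -2.9961298   3.92881588] [-0.4462969   0.41331922  0.05264216] 0.20041215895793066
chestY 0.007867922063502135
```

View pics/both9.png

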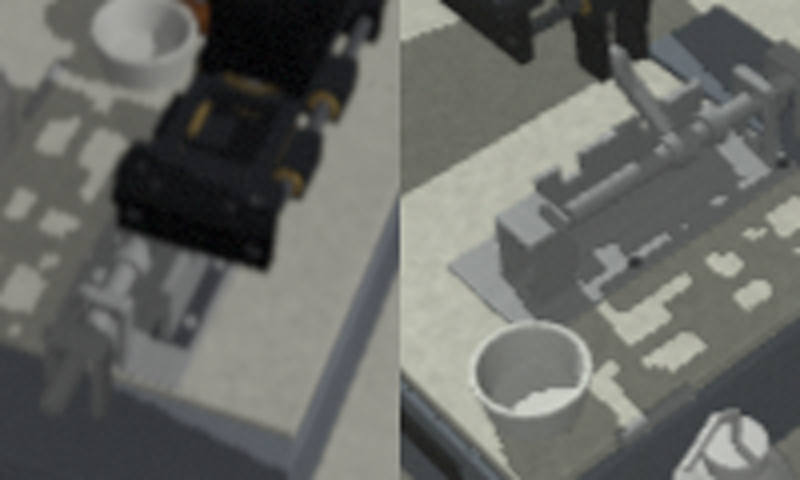

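Emit:
{"method": "move_arm", "body": {
  "plan": [
    {"travel":[0.05,0,0.1],"rotation":[0,0,0],"grip":1},
    {"travel":[0.1,0,0.2],"rotation":[0,0,0],"grip":1},
    {"travel":[0.14,0,0.3],"rotation":[0,0,0],"grip":1},
    {"travel":[0.18,0,0.4],"rotation":[0,0,0],"grip":1}
  ]
}}

```text
time: 17.73
tool_pos: [0.507, 0.0451, 0.166]
tcp_rot: [180.0, -0.1, -175.8]
contact_force: [-4.1, -2.6, 5.1]
opening: 0.199
```

```bash
python3 - <<'E'
from h import *
s=robot.sense();print('chestY',s['tool_pos'][:2]@EY,s['contact_force'],s['torque'])
E
```

```text
chestY 0.007855483604587385 [-4.09785549 -2.61343104  5.14224184] [-0.49332436  0.67144194  0.01310703]
```

Emit:
{"method": "move_arm", "body": {
  "plan": [
    {"travel":[0.14,0,0.0],"rotation":[0,0,0],"grip":1},
    {"travel":[0.18,0,0.1],"rotation":[0,0,0],"grip":1},
    {"travel":[0.22,0,0.2],"rotation":[0,0,0],"grip":1},
    {"travel":[0.26,0,0.3],"rotation":[0,0,0],"grip":1},
    {"travel":[0.3,0,0.4],"rotation":[0,0,0],"grip":1}
  ]
}}

```text
time: 18.15
tool_pos: [0.5051, 0.0449, 0.1622]
tcp_rot: [180.0, 0.1, -175.8]
contact_force: [-1.9, -1.0, 2.7]
opening: 0.183
```

```bash
python3 look.py 10; python3 - <<'E'
from h import *
s=robot.sense();print('chestY',s['tool_pos'][:2]@EY,s['contact_force'],s['torque'])
E
```

```text
18.15 [0.50512231 0.04488867 0.16217545] [-1.8969952  -0.95217045  2.74513541] [-0.27889516  0.07559601  0.02624129] 0.1832042109102149
chestY 0.007809258165579053 [-0.48238806 -0.96993992  2.81994056] [-0.27784738  0.03931899 -0.02826784]
```

View pics/both10.png

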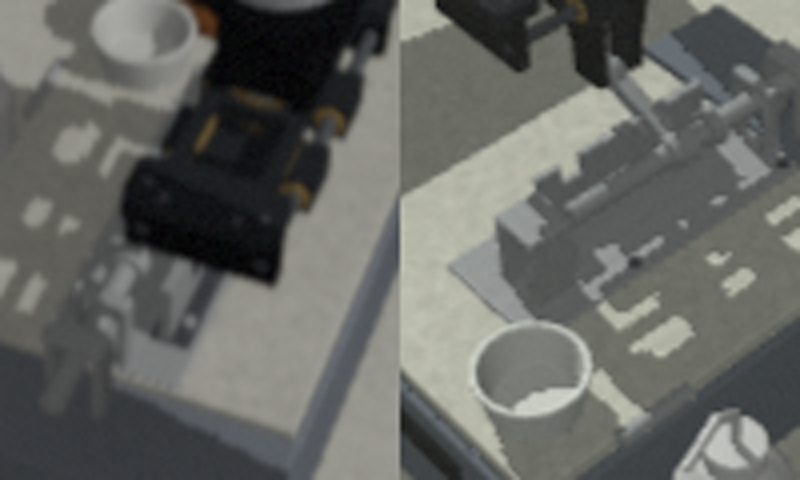

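Emit:
{"method": "move_arm", "body": {
  "plan": [
    {"travel":[0,0,0],"rotation":[0,0,0],"grip":0.6},
    {"travel":[0,0,0],"rotation":[0,0,0],"grip":0.5},
    {"travel":[0,0,0],"rotation":[0,0,0],"grip":0.4},
    {"travel":[0,0,-1],"rotation":[0,0,0],"grip":0.3},
    {"travel":[0,0,-3],"rotation":[0,0,0],"grip":0.2},
    {"travel":[-1,0,-6],"rotation":[0,0,0],"grip":0.1},
    {"travel":[-2,0,-8.5],"rotation":[0,0,0],"grip":0},
    {"travel":[-2,0,-8.5],"rotation":[0,0,0],"grip":0},
    {"travel":[-2,0,-8.5],"rotation":[0,0,0],"grip":0},
    {"travel":[-2,0,-8.5],"rotation":[0,0,0],"grip":0}
  ]
}}

```text
time: 19.08
tool_pos: [0.5234, 0.0466, 0.2464]
tcp_rot: [180.0, -0.1, -175.8]
contact_force: [-0.3, -0.1, 0.6]
opening: 0.85
```

```bash
python3 look.py 11; python3 - <<'E'
from h import *
s=robot.sense();p=robot.get_image('wrist');save(p,'w9');np.savez('pics/w9.npz',**p,pos=s['tool_pos'],rot=s['tcp_rot'])
cv2.imwrite('pics/w9z.png',cv2.resize(p['image'][130:310,160:410,::-1],None,fx=3.2,fy=3.2,interpolation=2))
E
```

```text
19.0833 [0.52339421 0.04662586 0.24639562] [-0.34150963 -0.06316901  0.62127514] [-0.00512246  0.0129406   0.00408736] 0.8498478722865385
```

View pics/both11.png

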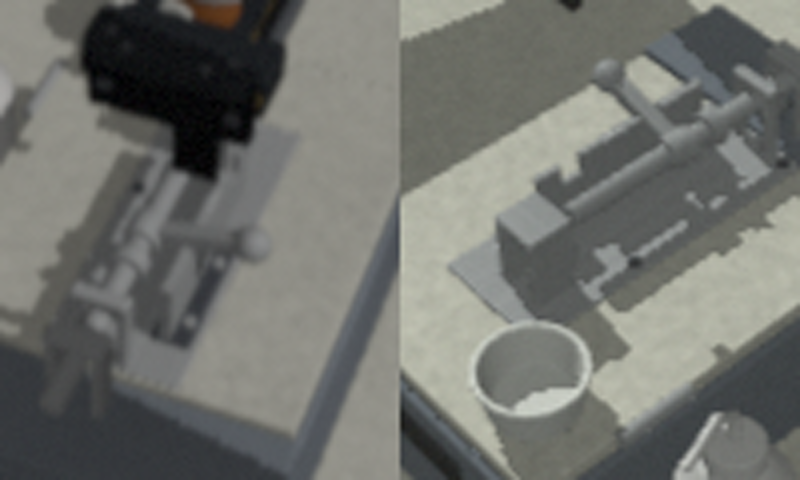

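View pics/w9z.png

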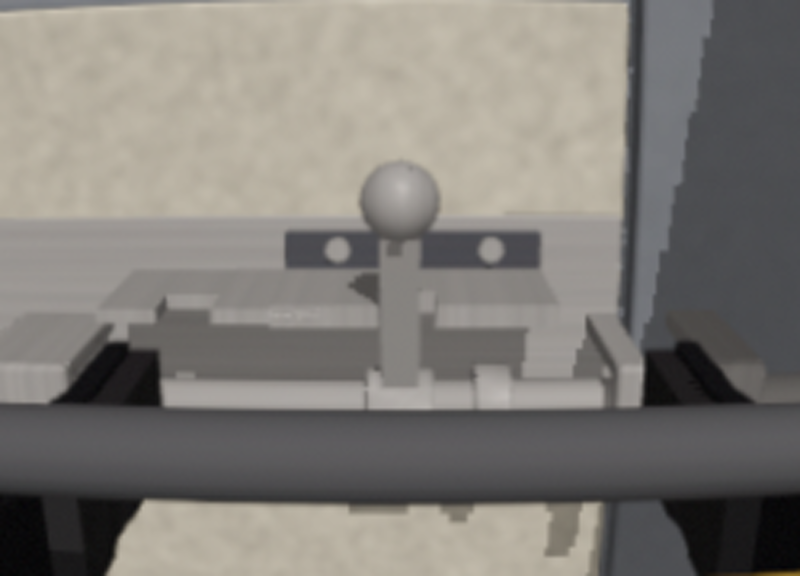

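```bash
python3 - <<'E'
from tri import *
w=dict(np.load('pics/w9.npz'))
def px(u,v):return 160+u/3.2,130+v/3.2
k0=np.array([.506,-.0136])
for n,u,v,z in(('n1L',164,308,.156),('n1R',212,308,.156),('n2R',436,308,.156),('end',556,305,.156),('armL',381,300,.166),('armR',420,300,.166),('armL2',381,350,.159),('armR2',418,350,.159),('hubL',367,390,.156),('hubR',431,390,.156)):
    q=wp(w,*px(u,v),z,w['pos'],w['rot'])[:2];print(n,((q-k0)@EX).round(4),((q-k0)@EY).round(4))
c=wr(w,*px(400,200));a=rays(P['scene'],200+(608-400)/4,140+74/4);b=rays(P['side'],260+255/4,140+244/4)
for L in([a,b],[a,b,c],[a,c],[b,c]):
    x,r=tri(L);print(x,r,(x[:2]-k0)@EX,(x[:2]-k0)@EY)
E
```

```text
n1L 0.0319 -0.0043
n1R 0.0318 0.0087
n2R 0.0317 0.0673
end 0.0309 0.0987
armL 0.0266 0.0532
armR 0.0266 0.0629
armL2 0.0422 0.0531
armR2 0.0421 0.0627
hubL 0.0544 0.0492
hubR 0.0544 0.0662
[0.5027 0.0459 0.1622] [np.float64(0.0017), np.float64(0.0017)] 0.0010665349542534042 0.059581897445376446
[0.5033 0.0452 0.1623] [np.float64(0.0019), np.float64(0.0018), np.float64(0.001)] 0.0016136569025986705 0.058839834393042745
[0.5043 0.0453 0.1625] [np.float64(0.0011), np.float64(0.0011)] 0.002618295199535893 0.058866327643637556
[0.5028 0.0442 0.1621] [np.float64(0.0011), np.float64(0.0011)] 0.0010417614668588654 0.0578791390143821
```

```bash
python3 - <<'E'
from h import *
to([.503,.0455,.195],[180,0,184.2])
E
```

```text
travel cm [1.98 0.04 5.08] rot [ 0.05 -0.2   0.01]
```

Close the fingers above, then go down to just over the knob.

Emit:
{"method": "move_arm", "body": {
  "plan": [
    {"travel":[1,0,0],"rotation":[0,0,0],"grip":1},
    {"travel":[2,0,0],"rotation":[0,0,0],"grip":1},
    {"travel":[2,0,0],"rotation":[0,0,0],"grip":1},
    {"travel":[2,0,0],"rotation":[0,0,0],"grip":1},
    {"travel":[2,0,0],"rotation":[0,0,0],"grip":1},
    {"travel":[2,0,0],"rotation":[0,0,0],"grip":1},
    {"travel":[2,0,0],"rotation":[0,0,0],"grip":1},
    {"travel":[2,0,1],"rotation":[0,0,0],"grip":1},
    {"travel":[2,0,2],"rotation":[0,0,0],"grip":1},
    {"travel":[2,0,3],"rotation":[0,0,0],"grip":1},
    {"travel":[2,0,4],"rotation":[0,0,0],"grip":1},
    {"travel":[2,0,5],"rotation":[0,0,0],"grip":1}
  ]
}}

```text
time: 20.23
tool_pos: [0.5049, 0.0448, 0.1968]
tcp_rot: [-180.0, 0.0, -175.8]
contact_force: [1.0, -0.1, -0.2]
opening: 0.169
```

Emit:
{"method": "move_arm", "body": {
  "plan": [
    {"travel":[0,0,0],"rotation":[0,0,0],"grip":1},
    {"travel":[0,0,0],"rotation":[0,0,0],"grip":1}
  ]
}}

```text
time: 20.4
tool_pos: [0.5044, 0.0449, 0.1968]
tcp_rot: [180.0, -0.1, -175.8]
contact_force: [-0.3, -0.9, 0.1]
opening: 0.047
```

```bash
python3 - <<'E'
from h import *
p=robot.get_image('wrist');save(p,'w10');cv2.imwrite('pics/w10z.png',cv2.resize(p['image'][150:330,140:450,::-1],None,fx=2.5,fy=2.5,interpolation=2))
E
python3 look.py 12
```

```text
20.45 [0.5048566  0.04482888 0.19734863] [-0.04603233  0.09477384  0.01913678] [ 0.03572322  0.04989573 -0.02930044] 0.02570476031509987
```

View pics/w10z.png

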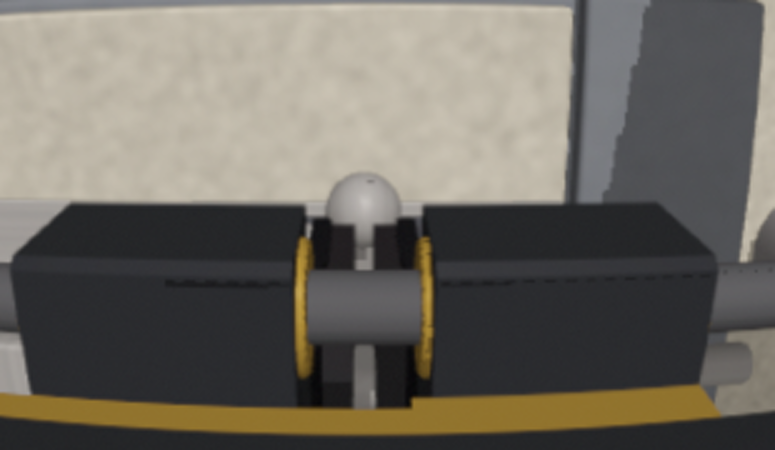

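View pics/both12.png

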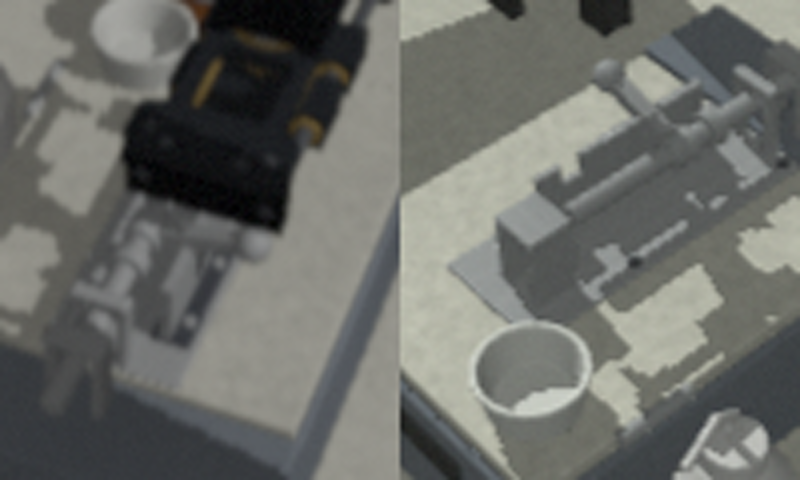

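Emit:
{"method": "move_arm", "body": {
  "plan": [
    {"travel":[0.2,0.03,0.3],"rotation":[0,0,0],"grip":1},
    {"travel":[0.25,0.03,0.6],"rotation":[0,0,0],"grip":1},
    {"travel":[0.25,0.03,0.9],"rotation":[0,0,0],"grip":1},
    {"travel":[0.25,0.03,1.1],"rotation":[0,0,0],"grip":1},
    {"travel":[0.27,0.03,1.3],"rotation":[0,0,0],"grip":1},
    {"travel":[0.28,0.03,1.5],"rotation":[0,0,0],"grip":1},
    {"travel":[0.3,0.03,1.6],"rotation":[0,0,0],"grip":1},
    {"travel":[0.3,0.03,1.6],"rotation":[0,0,0],"grip":1}
  ]
}}

```text
time: 21.22
tool_pos: [0.5013, 0.045, 0.1808]
tcp_rot: [180.0, -0.0, -175.8]
contact_force: [0.2, -0.1, -0.4]
opening: 0.006
```

```bash
python3 look.py 13; python3 - <<'E'
from h import *
p=robot.get_image('wrist');save(p,'w11');cv2.imwrite('pics/w11z.png',cv2.resize(p['image'][150:330,140:450,::-1],None,fx=2.5,fy=2.5,interpolation=2))
E
```

```text
21.2167 [0.5012623  0.04495607 0.18081434] [ 0.20555434 -0.06331448 -0.40841674] [ 0.01170536 -0.03734399  0.04802036] 0.006001967889477069
```

View pics/both13.png

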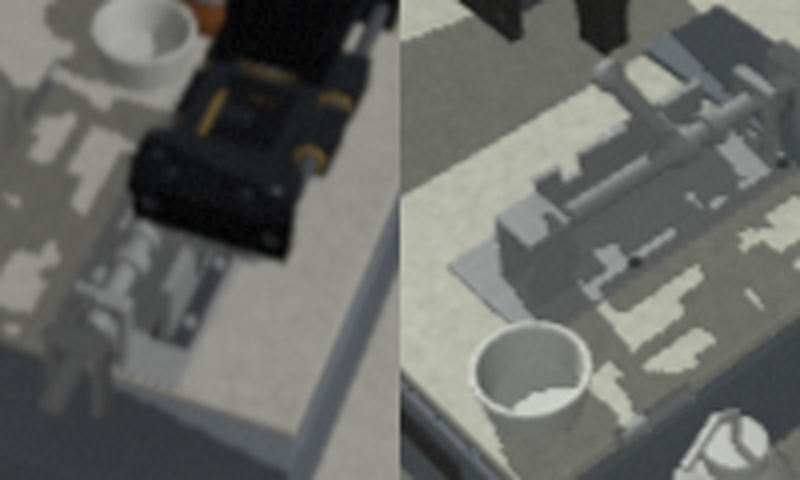

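View pics/w11z.png

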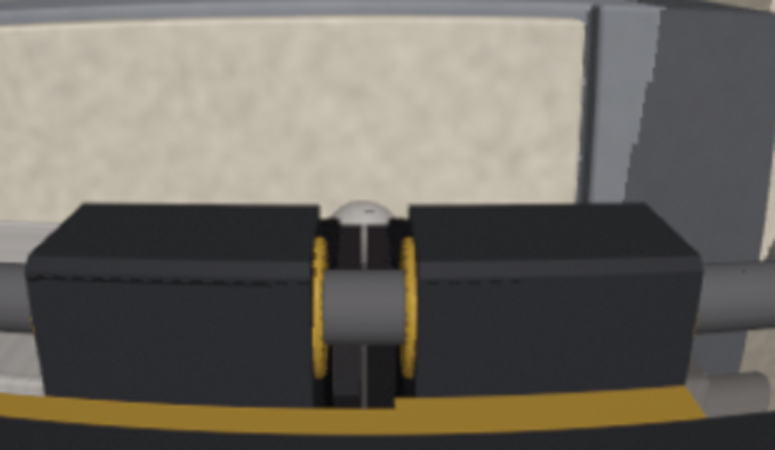

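Emit:
{"method": "move_arm", "body": {
  "plan": [
    {"travel":[0,0,0.15],"rotation":[0,0,0],"grip":1},
    {"travel":[0,0,0.3],"rotation":[0,0,0],"grip":1},
    {"travel":[0,0,0.45],"rotation":[0,0,0],"grip":1},
    {"travel":[0,0,0.45],"rotation":[0,0,0],"grip":1}
  ]
}}

```text
time: 21.7
tool_pos: [0.5012, 0.045, 0.1763]
tcp_rot: [180.0, -0.0, -175.8]
contact_force: [-0.2, -1.0, 0.2]
opening: 0.003
```

```bash
python3 look.py 14; python3 - <<'E'
from h import *
a=cv2.imread('pics/scene14.png')[120:200,220:310];cv2.imwrite('pics/s14z.png',cv2.resize(a,None,fx=7,fy=7,interpolation=2))
p=robot.get_image('wrist');save(p,'w12')
E
```

```text
21.7 [0.5012308  0.04497248 0.17632148] [-0.19891853 -0.99769871  0.23281811] [ 0.00476877  0.01053994 -0.0604042 ] 0.002530878654394738
```

View pics/s14z.png

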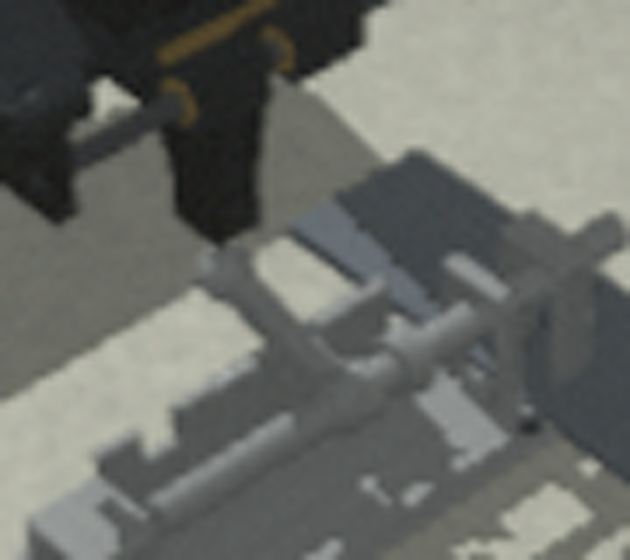

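Emit:
{"method": "move_arm", "body": {
  "plan": [
    {"travel":[0,0,0.1],"rotation":[0,0,0],"grip":1},
    {"travel":[0,0,0.2],"rotation":[0,0,0],"grip":1},
    {"travel":[0,0,0.25],"rotation":[0,0,0],"grip":1},
    {"travel":[0,0,0.25],"rotation":[0,0,0],"grip":1}
  ]
}}

```text
time: 22.18
tool_pos: [0.5013, 0.0449, 0.174]
tcp_rot: [180.0, -0.0, -175.8]
contact_force: [-0.4, 0.3, 0.2]
opening: 0.005
```

Emit:
{"method": "move_arm", "body": {
  "plan": [
    {"travel":[0,0,0.1],"rotation":[0,0,0],"grip":1},
    {"travel":[0,0,0.2],"rotation":[0,0,0],"grip":1},
    {"travel":[0,0,0.2],"rotation":[0,0,0],"grip":1}
  ]
}}

```text
time: 22.43
tool_pos: [0.5014, 0.0449, 0.172]
tcp_rot: [180.0, -0.0, -175.8]
contact_force: [0.2, 0.1, 0.1]
opening: 0.005
```

Emit:
{"method": "move_arm", "body": {
  "plan": [
    {"travel":[0,0,0.1],"rotation":[0,0,0],"grip":1},
    {"travel":[0,0,0.15],"rotation":[0,0,0],"grip":1},
    {"travel":[0,0,0.15],"rotation":[0,0,0],"grip":1}
  ]
}}

```text
time: 22.68
tool_pos: [0.5014, 0.045, 0.1705]
tcp_rot: [180.0, -0.0, -175.8]
contact_force: [-0.2, 0.7, -0.2]
opening: 0.001
```

```bash
python3 look.py 15; python3 - <<'E'
from h import *
a=cv2.imread('pics/scene15.png')[120:200,220:310];cv2.imwrite('pics/s15z.png',cv2.resize(a,None,fx=7,fy=7,interpolation=2))
E
```

```text
22.6833 [0.50139399 0.04495581 0.17051925] [-0.22052812  0.71264162 -0.23789992] [ 0.04974972  0.00666867 -0.01276988] 0.0011355969301923903
```

View pics/s15z.png

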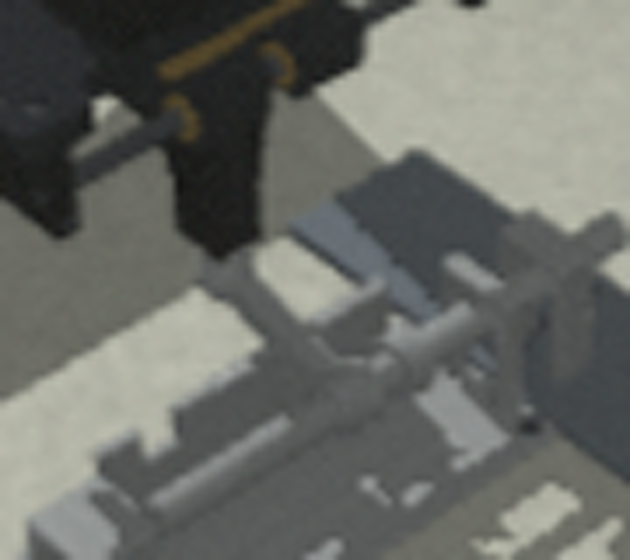

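```bash
python3 - <<'E'
from h import *
s=robot.sense();p=robot.get_image('wrist');save(p,'w13');np.savez('pics/w13.npz',**p,pos=s['tool_pos'],rot=s['tcp_rot'])
cv2.imwrite('pics/w13z.png',cv2.resize(p['image'][150:330,140:450,::-1],None,fx=2.5,fy=2.5,interpolation=2))
p=robot.get_image('side');save(p,'side16');cv2.imwrite('pics/side16z.png',cv2.resize(p['image'][150:250,270:370,::-1],None,fx=6,fy=6,interpolation=2))
E
```

```text
(no output)
```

View pics/w13z.png

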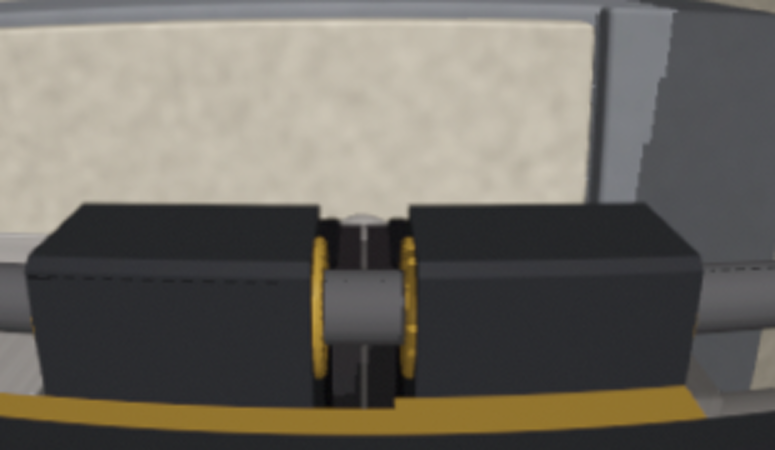

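View pics/side16z.png

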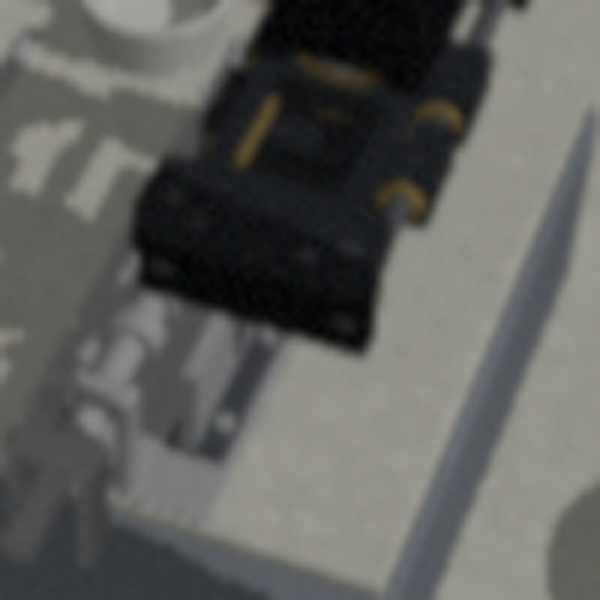

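```bash
python3 - <<'E'
from tri import *
def pr(p,X):
    c=p['R']@np.array(X)+p['t'];return np.array([p['fx']*c[0]/c[2]+p['cx'],p['fy']*c[1]/c[2]+p['cy']])
s=P['scene'];o=np.array([220,120])
for n,X in(('tip',(.5014,.045,.1565)),('k147',(.5015,.045,.147)),('k155',(.5015,.045,.155)),('k162',(.503,.045,.162)),('init147',(.506,-.0136,.147))):print(n,(pr(s,X)-o)*7,pr(s,X),'side',pr(P['side'],X))
E
```

```text
tip [215.62843241 279.6409389 ] [250.80406177 159.94870556] side [323.56135173 203.05705044]
k147 [217.26198265 300.94710505] [251.03742609 162.99244358] side [323.22466213 205.99695871]
k155 [216.03426501 283.15553853] [250.86203786 160.45079122] side [323.47094763 203.51053222]
k162 [217.57023197 269.73798103] [251.08146171 158.53399729] side [323.02841138 201.06257644]
init147 [ 80.73473373 382.41440141] [231.53353339 174.63062877] side [332.17290615 187.17503737]
```

```bash
python3 - <<'E'
from h import *
p=robot.get_image('scene');v,u=np.mgrid[0:420,0:560];d=p['depth'];c=np.stack([(u-p['cx'])/p['fx']*d,(v-p['cy'])/p['fy']*d,d],-1)
w=(c-p['t'])@p['R'];im=p['image'].mean(-1)
X=(w[...,:2]-[.506,-.0136])@EX;Y=(w[...,:2]-[.506,-.0136])@EY
for r in range(148,172,2):
    print(r,' '.join(f'{X[r,q]*1000:4.0f},{Y[r,q]*1000:3.0f},{w[r,q,2]*1000:4.0f}{"b" if im[r,q]<50 else " "}' for q in range(244,266,2)))
print(robot.sense()['tool_pos'],(robot.sense()['tool_pos'][:2]-[.506,-.0136])@np.c_[EX,EY])
E
```

```text
148 -197,186,  -0    -6, 52, 193b    3, 50, 200b   13, 49, 206b   13, 54, 204b   11, 62, 198b   12, 67, 196b -168,217,   0  -164,221,   1  -164,229,  -4  -157,231,  -1 
150 -188,179,   2    -6, 51, 188b    2, 51, 192b    9, 51, 197b   12, 54, 197b   11, 61, 192b   12, 66, 190b -162,212,  -1  -160,218,  -3  -153,220,  -0   -48,140, 111 
152 -182,174,   1    -6, 51, 182b    2, 50, 187b    9, 51, 191b   11, 55, 191b   10, 61, 186b   10, 67, 183b -156,206,  -2  -150,210,   0   -46,132, 110   -42,135, 111 
154 -174,168,   1  -172,173,  -0     0, 51, 179b    8, 52, 184b   14, 53, 187b    9, 62, 179b   12, 66, 179  -148,199,  -0   -43,122, 111   -41,127, 109   -40,133, 107 
156 -168,163,   1  -164,167,   1  -161,172,  -0     3, 55, 173    11, 54, 179     9, 62, 173   -47,112, 107   -41,114, 110   -37,117, 111   -35,122, 110   -30,124, 112 
158  591,-392, 811  -159,162,  -1    -3, 53, 164     6, 52, 170    11, 54, 173    13, 58, 171    12, 65, 167   -34,108, 111   -33,114, 109   -27,115, 112   -24,119, 111 
160 -156,153,  -1  -152,157,  -1  -146,159,   2     8, 50, 167    10, 55, 165    14, 
[... 289 characters left out ...]
36, 76, 109   -31, 79, 111   -27, 82, 112    18, 53, 159    24, 54, 163    28, 57, 163    31, 61, 163   -12,102, 109    -7,104, 112 
166  -37, 65, 109   -33, 67, 110   -27, 69, 114   -26, 74, 111   -23, 78, 110   -17, 80, 113    25, 53, 158    31, 55, 160    35, 57, 162    36, 62, 159    35, 69, 155 
168  -32, 60, 109   -26, 62, 112   -24, 66, 111   -19, 69, 112   -17, 74, 110   -13, 76, 111   -11, 81, 109    30, 55, 153    38, 55, 159    41, 58, 159    44, 61, 160 
170  -25, 55, 110   -22, 58, 110   -15, 59, 114   -15, 65, 110   -10, 68, 112    -8, 72, 111    34, 46, 156    39, 48, 158    40, 52, 156    45, 55, 158    47, 59, 156 
[0.50150789 0.04493363 0.17068187] [-0.00019315  0.05870543]
```

```bash
python3 - <<'E'
from h import *
w=dict(np.load('pics/w13.npz'));H=w['hand_eye']
def prj(T):
    c=np.linalg.inv(H)@np.r_[T,1];c=c[:3];th=np.arctan2(np.hypot(c[0],c[1]),c[2]);r=th*w['fx'];q=c[:2]/np.hypot(c[0],c[1])*r
    return ((q[0]+w['cx']-140)*2.5,(q[1]+w['cy']-150)*2.5)
R=Ro.from_euler('xyz',w['rot'],degrees=True)
print('tip',prj([0,0,.014]),'tip -x edge',prj([.0095,0,.014]),prj([.0095,0,-.02]))
for X in((.503,.045,.163),(.5015,.045,.147),(.506,.045,.163)):
    T=R.inv().apply(np.array(X)-w['pos']);print(X,T,prj(T),'top edge',prj(T+[.01,0,0]))
E
```

```text
tip (np.float64(366.0304700492125), np.float64(238.2370528001816)) tip -x edge (np.float64(366.09515359488637), np.float64(200.3513435075338)) (np.float64(366.70889044384114), np.float64(252.0514938126091))
(0.503, 0.045, 0.163) [-1.53223572e-03 -7.49934742e-05  7.61903571e-03] (np.float64(365.7907130133964), np.float64(253.80610318977574)) top edge (np.float64(365.8588337985208), np.float64(212.98221972287314))
(0.5015, 0.045, 0.147) [-3.69767566e-05  3.47783967e-05  2.36191029e-02] (np.float64(366.03661123849736), np.float64(225.23874668810998)) top edge (np.float64(366.1000940615918), np.float64(186.94444111620834))
(0.506, 0.045, 0.163) [-0.0045241  -0.00029574  0.0076189 ] (np.float64(364.8238117637814), np.float64(265.7288935057211)) top edge (np.float64(364.8767742931298), np.float64(225.3488772766553))
```

```bash
python3 - <<'E'
from h import *
from scipy.optimize import least_squares
w=dict(np.load('pics/w13.npz'));H=w['hand_eye'];Hi=np.linalg.inv(H)
def prj(T):
    c=Hi@np.r_[T,1];c=c[:3];h=np.hypot(c[0],c[1]);th=np.arctan2(h,c[2]);q=c[:2]/h*th*w['fx'];return np.array([q[0]+w['cx'],q[1]+w['cy']])
poses=[((.5234,.0466,.2464),130+161/3.2,'w9'),((.50486,.04483,.19735),150+172/2.5,'w10'),((.50126,.04496,.1808),150+201/2.5,'w11'),((.5014,.04496,.1705),150+213.5/2.5,'w13')]
R=Ro.from_euler('xyz',[180,0,-175.8],degrees=True)
def toprow(K,pos):
    T=R.inv().apply(np.array(K)-pos);c=(Hi@np.r_[T,1])[:3];
    # angular top edge of sphere
    n=np.linalg.norm(c);a=np.arcsin(.01/n);th=np.arctan2(-c[1],c[2])+a  # col near centre
    return w['cy']-th*w['fx']
def f(p,use):return [toprow((p[0],.045,p[1]),q[0])-q[1] for i,q in enumerate(poses) if i in use]
for use in((0,1,2,3),(0,1),(1,2,3),(2,3),(0,1,2)):
    r=least_squares(f,[.503,.16],args=(use,));print(use,r.x,np.round(f(r.x,(0,1,2,3)),2))
E
```

```text
(0, 1, 2, 3) [0.5063047  0.15483643] [ 0.14 -0.44  0.22  0.08]
(0, 1) [0.50566665 0.15829593] [0.   0.   0.91 0.89]
(1, 2, 3) [0.50859652 0.1474929 ] [ 1.53 -0.06  0.19 -0.13]
(2, 3) [0.50435429 0.16057415] [-1.2  -0.99 -0.   -0.  ]
(0, 1, 2) [0.50623074 0.1552069 ] [ 0.12 -0.4   0.29  0.16]
```

```bash
python3 - <<'E'
from h import *
print(robot.tcp_to_tips, robot.sense()['tool_pos'],robot.sense()['tcp_rot'])
p=robot.get_image('scene');v,u=np.mgrid[0:420,0:560];d=p['depth'];c=np.stack([(u-p['cx'])/p['fx']*d,(v-p['cy'])/p['fy']*d,d],-1)
w=(c-p['t'])@p['R'];im=p['image'].mean(-1)
a=p['image'][135:175,235:275,::-1];cv2.imwrite('pics/s17.png',cv2.resize(a,None,fx=15,fy=15,interpolation=0))
E
```

```text
0.014 [0.50150789 0.04493363 0.17068187] [-1.79997529e+02  3.12409532e-03 -1.75780466e+02]
```

View pics/s17.png

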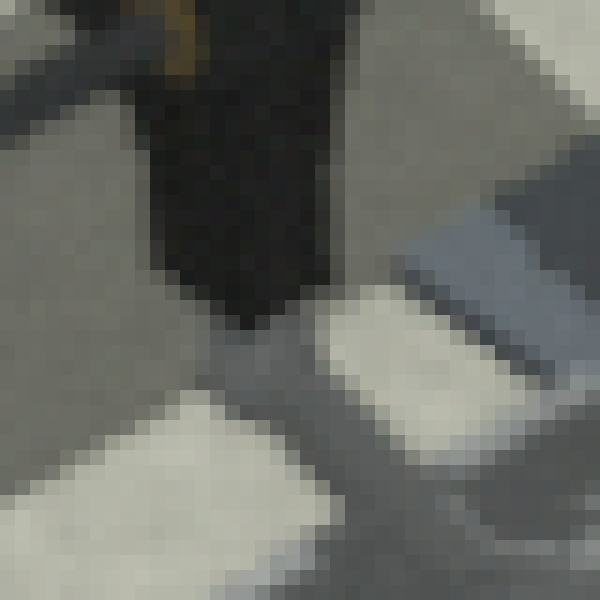

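Emit:
{"method": "move_arm", "body": {
  "plan": [
    {"travel":[0,0,0.1],"rotation":[0,0,0],"grip":1},
    {"travel":[0,0,0.2],"rotation":[0,0,0],"grip":1},
    {"travel":[0,0,0.3],"rotation":[0,0,0],"grip":1}
  ]
}}

```text
time: 23.23
tool_pos: [0.5015, 0.0449, 0.1676]
tcp_rot: [-180.0, -0.0, -175.8]
contact_force: [0.5, 0.9, -0.0]
opening: 0.007
```

Emit:
{"method": "move_arm", "body": {
  "plan": [
    {"travel":[0,0,0.1],"rotation":[0,0,0],"grip":1},
    {"travel":[0,0,0.2],"rotation":[0,0,0],"grip":1},
    {"travel":[0,0,0.3],"rotation":[0,0,0],"grip":1}
  ]
}}

```text
time: 23.48
tool_pos: [0.5012, 0.0449, 0.1645]
tcp_rot: [180.0, -0.0, -175.8]
contact_force: [-0.4, 0.0, 0.3]
opening: 0.003
```

```bash
python3 - <<'E'
from h import *
p=robot.get_image('scene')
a=p['image'][135:175,235:275,::-1];cv2.imwrite('pics/s18.png',cv2.resize(a,None,fx=15,fy=15,interpolation=0))
E
```

```text
(no output)
```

View pics/s18.png

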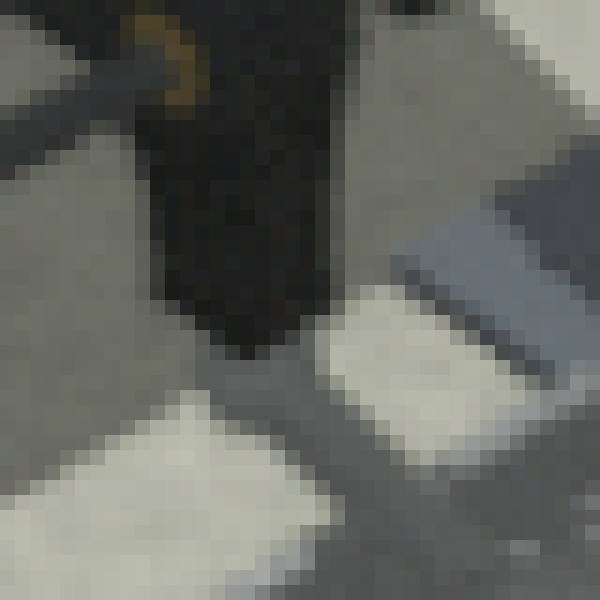

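```bash
python3 - <<'E'
from h import *
p=robot.get_image('scene');v,u=np.mgrid[0:420,0:560];d=p['depth'];c=np.stack([(u-p['cx'])/p['fx']*d,(v-p['cy'])/p['fy']*d,d],-1)
w=(c-p['t'])@p['R'];im=p['image'].mean(-1);k=np.array([.506,-.0136])
X=(w[...,:2]-k)@EX*1000;Y=(w[...,:2]-k)@EY*1000
for r in range(150,166):
    print(r,' '.join(f'{X[r,q]:3.0f},{Y[r,q]:3.0f},{w[r,q,2]*1000:4.0f}{"b" if im[r,q]<45 else " "}' for q in range(246,259)))
E
```

```text
150  -3, 49, 190b  -2, 51, 190b   4, 50, 195b   7, 50, 196b  10, 50, 198b  11, 53, 198b  11, 56, 195b   9, 60, 192b  11, 61, 192b  12, 63, 192b  11, 67, 190b -163,209,   0  -158,208,   4 
151  -5, 50, 186b  -1, 50, 189b   2, 51, 189b   7, 50, 193b  12, 49, 197b  12, 51, 196b  12, 54, 194b  11, 58, 191b  13, 59, 192b  10, 65, 187b  11, 66, 187b  11, 70, 185  -156,207,   2 
152  -8, 52, 180b  -3, 51, 183b   2, 50, 187b   3, 53, 186b  10, 51, 192b  12, 52, 193b  11, 55, 190b  11, 58, 188b  11, 61, 187b  10, 65, 184b  11, 67, 183b  11, 70, 182  -155,205,  -0 
153  -7, 51, 178b  -2, 50, 182b  -0, 52, 182b   7, 50, 187b   9, 51, 188b  12, 52, 190b  11, 55, 187b  11, 58, 186b  13, 59, 186b  10, 65, 181b  12, 65, 182b  12, 69, 180  -151,202,   0 
154  -7, 51, 175b  -2, 50, 179b   2, 50, 181b   4, 51, 182b  10, 49, 187b  12, 51, 187b  10, 56, 183b  11, 58, 182b  10, 61, 180b   9, 65, 178b  10, 67, 176b  12, 68, 177  -144,197,   4 
155 -168,170,   0   -3, 51, 175b  -1, 52, 175b   5, 51, 180b  10, 49, 184b  13, 50, 185b  12, 53, 183b  10, 58, 179b  11, 61, 178b  10, 64, 175b  12, 65, 176b  13, 
[... 1195 characters left out ...]
12  -39, 82, 111    7, 51, 159   10, 51, 161   12, 53, 162   15, 53, 163   18, 54, 165   18, 56, 164   20, 58, 163   21, 60, 163   23, 62, 163 
163 -41, 74, 111  -38, 75, 113  -37, 78, 111  -36, 80, 110  -35, 82, 110    8, 53, 156    9, 55, 155   12, 55, 157   16, 55, 160   22, 54, 165   21, 57, 162   21, 60, 160   27, 58, 165 
164 -38, 72, 111  -36, 73, 111  -34, 75, 111  -35, 79, 109  -31, 79, 112  -29, 80, 112  -26, 82, 112   12, 55, 154   14, 57, 154   22, 53, 161   24, 55, 162   24, 57, 161   26, 59, 161 
165 -34, 69, 112  -36, 73, 108  -31, 73, 111  -31, 75, 110  -28, 76, 111  -27, 79, 111  -24, 79, 113  -23, 82, 111   18, 53, 156   21, 53, 158   24, 54, 160   28, 54, 162   30, 55, 163
```

Emit:
{"method": "move_arm", "body": {
  "plan": [
    {"travel":[0,0,-2],"rotation":[0,0,0],"grip":1},
    {"travel":[0,0,-4],"rotation":[0,0,0],"grip":1},
    {"travel":[-1,0,-6],"rotation":[0,0,0],"grip":0.5},
    {"travel":[-2,0,-8],"rotation":[0,0,0],"grip":0.3},
    {"travel":[-2,0,-8],"rotation":[0,0,0],"grip":0},
    {"travel":[-2,0,-8],"rotation":[0,0,0],"grip":0},
    {"travel":[-2,0,-8],"rotation":[0,0,0],"grip":0},
    {"travel":[-2,0,-8],"rotation":[0,0,0],"grip":0}
  ]
}}

```text
time: 24.25
tool_pos: [0.5198, 0.0466, 0.2432]
tcp_rot: [180.0, -0.2, -175.8]
contact_force: [0.1, 0.3, 0.3]
opening: 0.371
```

```bash
python3 look.py 19; python3 - <<'E'
from h import *
s=robot.sense();p=robot.get_image('wrist');save(p,'w14');np.savez('pics/w14.npz',**p,pos=s['tool_pos'],rot=s['tcp_rot'])
cv2.imwrite('pics/w14z.png',cv2.resize(p['image'][130:310,160:410,::-1],None,fx=3.2,fy=3.2,interpolation=2))
p=robot.get_image('scene');v,u=np.mgrid[0:420,0:560];d=p['depth'];c=np.stack([(u-p['cx'])/p['fx']*d,(v-p['cy'])/p['fy']*d,d],-1)
w=(c-p['t'])@p['R'];im=p['image'].mean(-1);k=np.array([.506,-.0136])
X=(w[...,:2]-k)@EX*1000;Y=(w[...,:2]-k)@EY*1000
for r in range(152,170):
    print(r,' '.join(f'{X[r,q]:3.0f},{Y[r,q]:3.0f},{w[r,q,2]*1000:4.0f}{"b" if im[r,q]<45 else " "}' for q in range(246,260)))
E
```

```text
24.25 [0.51976022 0.04655245 0.24315454] [0.09944732 0.25064449 0.29046903] [-0.01993562 -0.03667037  0.02070884] 0.37062422473460643
152 -178,179,   1  -178,182,  -2  -174,183,   1  591,-392, 811  -168,186,   3  -167,189,   2  -166,192,   1  -167,196,  -3  -163,197,   0  -162,199,  -1  -160,202,  -1  -156,203,   0  -155,206,  -1  -150,205,   3 
153 -174,175,   1  -174,179,  -1  -169,179,   2  -169,183,  -0  -167,185,  -0  -164,186,   2  -162,188,   1  -160,190,   1  -161,195,  -2  -154,193,   3  -154,197,   2  -149,197,   4  -150,202,   1  -148,204,   1 
154 -170,172,   2  -169,175,   1  -167,177,   1  -166,180,  -1  -163,182,   1  -162,185,  -1  -160,186,   0  -158,189,  -0  -155,190,   1  -151,191,   3  -149,193,   3  -149,197,   1  -149,200,  -1  -145,201,   1 
155 -171,172,  -3  -166,173,  -0  -162,173,   2  -162,177,   0  -160,179,   0    0, 60, 172    1, 62, 171    0, 66, 168  -151,187,   2  -151,190,  -1  -146,190,   2  -145,193,   2  -45,117, 109  -42,118, 110 
156 -165,168,  -0  -161,169,   2  -160,172,   1  -160,175,  -1    0, 57, 170    3, 58, 171    5, 59, 172    6, 61, 
[... 1999 characters left out ...]
2  -21, 80, 111  -20, 82, 110   19, 55, 153   22, 56, 154   28, 54, 159   31, 55, 161   32, 56, 160 
167 -30, 65, 110  -26, 65, 113  -26, 68, 111  -26, 71, 109  -23, 72, 111  -22, 74, 110  -19, 75, 112  -18, 77, 111  -16, 79, 111  591,-392, 811   22, 55, 151   26, 55, 154   31, 54, 158   35, 54, 161 
168 -26, 62, 112  -24, 63, 113  -23, 66, 111  -22, 68, 111  -21, 70, 110  -19, 72, 111  -17, 73, 111  -16, 75, 110  -13, 76, 111  -11, 79, 111  -11, 82, 109   24, 57, 149   29, 56, 152   34, 55, 157 
169 -24, 60, 111  -22, 62, 111  -20, 63, 112  -19, 65, 111  -17, 67, 111  -16, 70, 110  -14, 71, 111  -12, 72, 111  -12, 75, 110   -7, 75, 113   -7, 78, 111   33, 49, 156   35, 51, 156   37, 52, 157
```

View pics/both19.png

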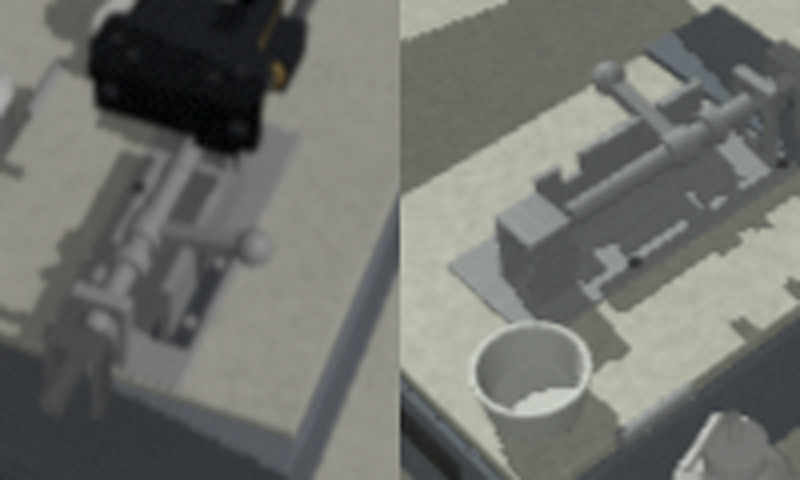

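View pics/w14z.png

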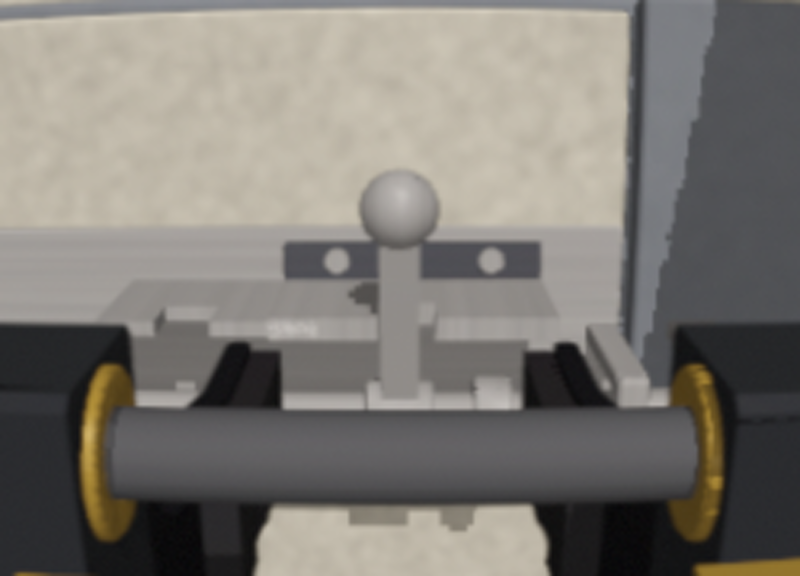

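```bash
python3 - <<'E'
from h import *
to([.5025,.0453,.168],[180,0,184.2])
E
```

```text
travel cm [1.81 0.01 7.58] rot [ 0.02 -0.11  0.02]
```

Emit:
{"method": "move_arm", "body": {
  "plan": [
    {"travel":[0.9,0,1],"rotation":[0,0,0],"grip":1},
    {"travel":[1.7,0,2],"rotation":[0,0,0],"grip":1},
    {"travel":[1.7,0,3],"rotation":[0,0,0],"grip":1},
    {"travel":[1.7,0,4],"rotation":[0,0,0],"grip":1},
    {"travel":[1.7,0,4.5],"rotation":[0,0,0],"grip":1},
    {"travel":[1.7,0,5],"rotation":[0,0,0],"grip":1},
    {"travel":[1.7,0,5.5],"rotation":[0,0,0],"grip":1},
    {"travel":[1.7,0,6],"rotation":[0,0,0],"grip":1},
    {"travel":[1.7,0,6.5],"rotation":[0,0,0],"grip":1},
    {"travel":[1.7,0,7],"rotation":[0,0,0],"grip":1},
    {"travel":[1.7,0,7.5],"rotation":[0,0,0],"grip":1},
    {"travel":[1.7,0,7.8],"rotation":[0,0,0],"grip":1}
  ]
}}

```text
time: 25.45
tool_pos: [0.5042, 0.0452, 0.166]
tcp_rot: [180.0, -0.0, -175.8]
contact_force: [-0.1, 0.2, -0.5]
opening: 0.004
```

Emit:
{"method": "move_arm", "body": {
  "plan": [
    {"travel":[0,0,0.1],"rotation":[0,0,0],"grip":1},
    {"travel":[0,0,0.2],"rotation":[0,0,0],"grip":1},
    {"travel":[0,0,0.3],"rotation":[0,0,0],"grip":1}
  ]
}}

```text
time: 25.7
tool_pos: [0.5045, 0.0451, 0.1637]
tcp_rot: [-180.0, -0.0, -175.8]
contact_force: [1.1, 0.8, -0.4]
opening: 0.005
```

Emit:
{"method": "move_arm", "body": {
  "plan": [
    {"travel":[0,0,0.1],"rotation":[0,0,0],"grip":1},
    {"travel":[0,0,0.2],"rotation":[0,0,0],"grip":1},
    {"travel":[0,0,0.3],"rotation":[0,0,0],"grip":1}
  ]
}}

```text
time: 25.95
tool_pos: [0.5045, 0.0452, 0.1608]
tcp_rot: [-180.0, 0.0, -175.8]
contact_force: [-0.7, -0.1, 0.7]
opening: 0.003
```

```bash
python3 look.py 20; python3 - <<'E'
from h import *
p=robot.get_image('wrist');save(p,'w15');cv2.imwrite('pics/w15z.png',cv2.resize(p['image'][150:330,140:450,::-1],None,fx=2.5,fy=2.5,interpolation=2))
a=cv2.imread('pics/scene20.png')[130:180,225:290];cv2.imwrite('pics/s20z.png',cv2.resize(a,None,fx=11,fy=11,interpolation=0))
E
```

```text
25.95 [0.50448844 0.04517165 0.16075574] [-0.70412481 -0.1023596   0.70338192] [-0.02741581  0.11382498 -0.02232603] 0.003081091731844923
```

View pics/s20z.png

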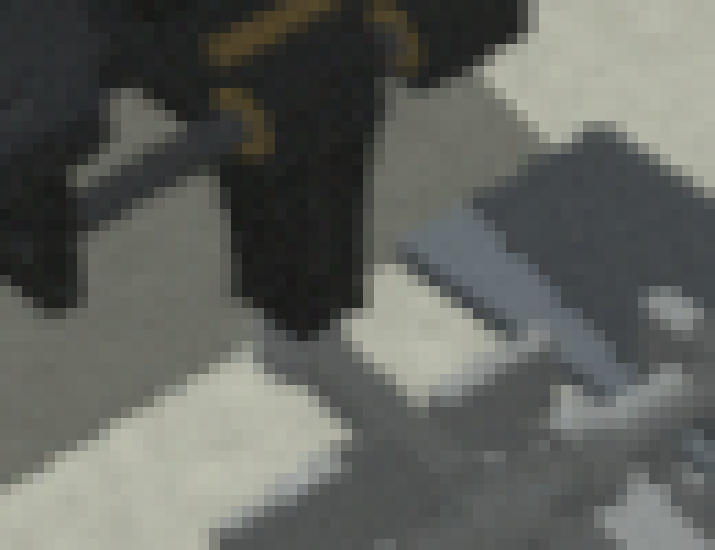

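View pics/w15z.png

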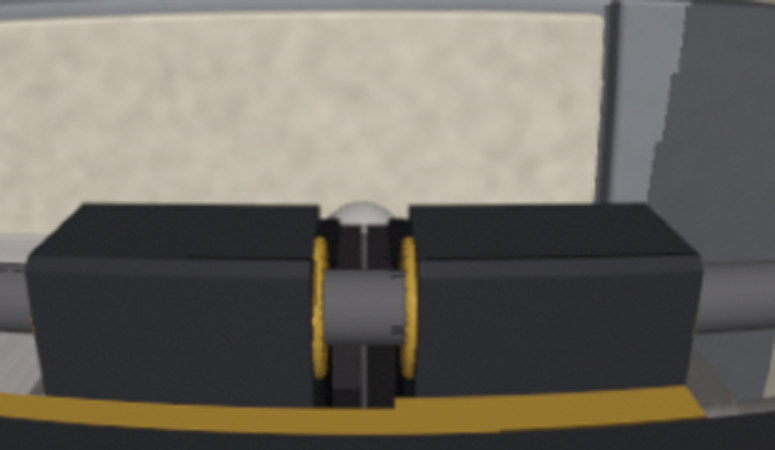

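Emit:
{"method": "move_arm", "body": {
  "plan": [
    {"travel":[0,0,0.1],"rotation":[0,0,0],"grip":1},
    {"travel":[0,0,0.2],"rotation":[0,0,0],"grip":1},
    {"travel":[0,0,0.3],"rotation":[0,0,0],"grip":1}
  ]
}}

```text
time: 26.35
tool_pos: [0.5044, 0.0451, 0.1576]
tcp_rot: [-180.0, -0.0, -175.8]
contact_force: [-0.6, -0.4, 0.8]
opening: 0.007
```

Emit:
{"method": "move_arm", "body": {
  "plan": [
    {"travel":[0.03,0,0.1],"rotation":[0,0,0],"grip":1},
    {"travel":[0.03,0,0.2],"rotation":[0,0,0],"grip":1},
    {"travel":[0.03,0,0.3],"rotation":[0,0,0],"grip":1}
  ]
}}

```text
time: 26.6
tool_pos: [0.5041, 0.0452, 0.1545]
tcp_rot: [180.0, -0.0, -175.8]
contact_force: [-0.1, 0.7, 0.4]
opening: 0.006
```

```bash
python3 look.py 21; python3 - <<'E'
from h import *
a=cv2.imread('pics/scene21.png')[130:180,225:290];cv2.imwrite('pics/s21z.png',cv2.resize(a,None,fx=11,fy=11,interpolation=0))
E
```

```text
26.6 [0.50410213 0.0451608  0.15452056] [-0.13848727  0.70028914  0.35726912] [-0.00821959  0.06016542 -0.00838113] 0.005829218599853341
```

View pics/s21z.png

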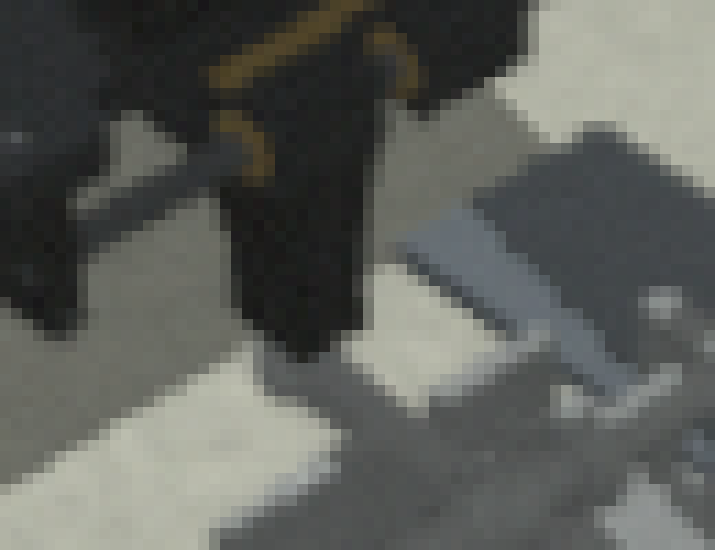

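Emit:
{"method": "move_arm", "body": {
  "plan": [
    {"travel":[0.03,0,0.1],"rotation":[0,0,0],"grip":1},
    {"travel":[0.03,0,0.2],"rotation":[0,0,0],"grip":1},
    {"travel":[0.03,0,0.3],"rotation":[0,0,0],"grip":1}
  ]
}}

```text
time: 26.95
tool_pos: [0.5038, 0.0451, 0.1516]
tcp_rot: [-180.0, -0.0, -175.8]
contact_force: [-1.0, 0.3, 0.9]
opening: 0.004
```

Emit:
{"method": "move_arm", "body": {
  "plan": [
    {"travel":[0,0,0.1],"rotation":[0,0,0],"grip":1},
    {"travel":[0,0,0.2],"rotation":[0,0,0],"grip":1},
    {"travel":[0,0,0.2],"rotation":[0,0,0],"grip":1}
  ]
}}

```text
time: 27.2
tool_pos: [0.5037, 0.0451, 0.1498]
tcp_rot: [-180.0, -0.0, -175.8]
contact_force: [-1.2, 0.1, 3.3]
opening: 0.004
```

Emit:
{"method": "move_arm", "body": {
  "plan": [
    {"travel":[0,0,0.05],"rotation":[0,0,0],"grip":1},
    {"travel":[0,0,0.1],"rotation":[0,0,0],"grip":1},
    {"travel":[0,0,0.1],"rotation":[0,0,0],"grip":1}
  ]
}}

```text
time: 27.45
tool_pos: [0.5037, 0.0451, 0.1493]
tcp_rot: [-180.0, -0.0, -175.8]
contact_force: [-2.5, -0.2, 7.5]
opening: 0.007
```

```bash
python3 look.py 22; python3 - <<'E'
from h import *
a=cv2.imread('pics/scene22.png')[130:180,225:290];cv2.imwrite('pics/s22z.png',cv2.resize(a,None,fx=11,fy=11,interpolation=0))
E
```

```text
27.45 [0.50367507 0.04511938 0.14933931] [-2.49422909 -0.1626381   7.50219693] [-0.01952839  0.54711652  0.00912707] 0.007113339697043647
```

View pics/s22z.png

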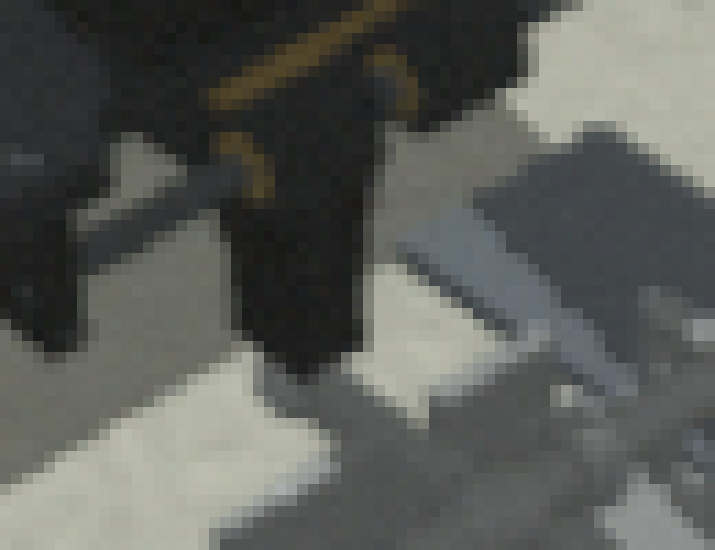

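Emit:
{"method": "move_arm", "body": {
  "plan": [
    {"travel":[0,0,0.05],"rotation":[0,0,0],"grip":1},
    {"travel":[0,0,0.08],"rotation":[0,0,0],"grip":1},
    {"travel":[0,0,0.08],"rotation":[0,0,0],"grip":1},
    {"travel":[0,0,0.08],"rotation":[0,0,0],"grip":1}
  ]
}}

```text
time: 27.88
tool_pos: [0.5037, 0.0451, 0.149]
tcp_rot: [-180.0, 0.0, -175.8]
contact_force: [-3.8, -0.3, 10.2]
opening: 0.006
```

Emit:
{"method": "move_arm", "body": {
  "plan": [
    {"travel":[0,0,-0.3],"rotation":[0,0,0],"grip":1},
    {"travel":[0,0,-1],"rotation":[0,0,0],"grip":1},
    {"travel":[0,0,-3],"rotation":[0,0,0],"grip":1},
    {"travel":[0,0,-6],"rotation":[0,0,0],"grip":1},
    {"travel":[-1,0,-8],"rotation":[0,0,0],"grip":0.7},
    {"travel":[-2,0,-10],"rotation":[0,0,0],"grip":0.5},
    {"travel":[-2,0,-10],"rotation":[0,0,0],"grip":0},
    {"travel":[-2,0,-10],"rotation":[0,0,0],"grip":0},
    {"travel":[-2,0,-10],"rotation":[0,0,0],"grip":0}
  ]
}}

```text
time: 28.63
tool_pos: [0.5226, 0.0467, 0.2468]
tcp_rot: [180.0, -0.1, -175.8]
contact_force: [-0.4, -0.8, 0.3]
opening: 0.3
```

```bash
python3 look.py 23; python3 - <<'E'
from h import *
s=robot.sense();p=robot.get_image('wrist');save(p,'w16');np.savez('pics/w16.npz',**p,pos=s['tool_pos'],rot=s['tcp_rot'])
cv2.imwrite('pics/w16z.png',cv2.resize(p['image'][130:310,160:410,::-1],None,fx=3.2,fy=3.2,interpolation=2))
for n in('scene','side'):
    p=robot.get_image(n);v,u=np.mgrid[0:420,0:560];d=p['depth'];c=np.stack([(u-p['cx'])/p['fx']*d,(v-p['cy'])/p['fy']*d,d],-1)
    w=((c-p['t'])@p['R']).reshape(-1,3);k=np.array([.506,-.0136]);X=(w[:,:2]-k)@EX;Y=(w[:,:2]-k)@EY
    for a in np.arange(-.012,.05,.006):
        m=(X>a)&(X<a+.006)&(abs(Y-.059)<.006)&(w[:,2]>.12)&(w[:,2]<.19)
        if m.sum():print(n,'X',round(a,3),m.sum(),'zmax',w[m,2].max().round(4))
E
```

```text
28.6333 [0.52256189 0.04672669 0.24682323] [-0.43298493 -0.84699955  0.29842662] [-0.00375812 -0.01751934  0.02641587] 0.300400217441523
scene X -0.006 3 zmax 0.1579
scene X 0.0 9 zmax 0.158
scene X 0.006 15 zmax 0.1569
scene X 0.012 13 zmax 0.1545
scene X 0.018 13 zmax 0.1551
scene X 0.024 8 zmax 0.1543
scene X 0.03 6 zmax 0.1537
scene X 0.036 25 zmax 0.1545
scene X 0.042 11 zmax 0.1543
scene X 0.048 10 zmax 0.1548
side X -0.012 11 zmax 0.1546
side X -0.006 18 zmax 0.1572
side X 0.0 14 zmax 0.1575
side X 0.006 15 zmax 0.1547
side X 0.012 18 zmax 0.1532
side X 0.018 18 zmax 0.1532
side X 0.024 17 zmax 0.1539
side X 0.03 24 zmax 0.1541
side X 0.036 16 zmax 0.1537
side X 0.042 17 zmax 0.1537
side X 0.048 16 zmax 0.154
```

View pics/both23.png

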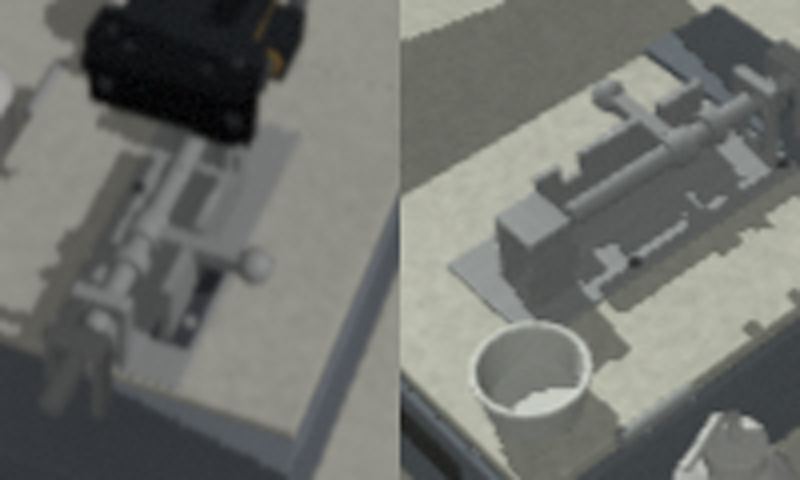

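View pics/w16z.png

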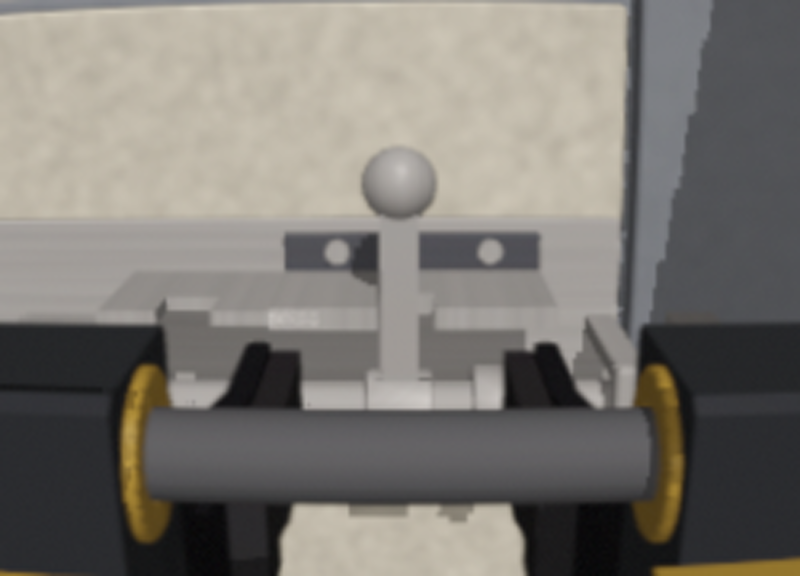

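```bash
python3 - <<'E'
from h import *
s=robot.sense();print(s['time'],s['contact_force'],s['dq'].round(2));print(robot.finish_job())
E
```

```text
28.8833 [ 0.41024671 -0.12230042 -0.80903907] [ 0.07 -0.16 -0.49  0.03  0.11 -0.04]
the job is handed in; nothing more can be done
None
```

The bolt is across, with its handle lying level in the second notch, and I have handed the job in; no verdict was reported. It took 28.9 s of the 64 s allowed.

I lifted the handle out of the first notch and slid the bolt about 58 mm. I then lowered the arm into the second notch, pressed it down with closed fingers, and drew the gripper clear.

**Final checks**
- **Handle height:** depth readings from both fixed cameras put the arm top flat at 153–155 mm and the knob top at about 158 mm. These match its height when it lay down in the first notch.
- **Press force:** the force rose to about 10 N with almost no further movement, which I took as the handle reaching the bottom. That is below the 23 N at the knob that would count as forcing.
- **Clearance:** the gripper stood about 9 cm above the knob, and the force reading was within noise. I saw no movement of the dish or bottle in the pictures. I did not measure any of the four bystanders again at the end.

**What went wrong or disagreed**
- **Grip slips:** the knob slipped out of the pinch twice while lifting. It began to slip again while lowering, so I opened the fingers there.
- **Fingertip position:** the pictures and the contact height suggested the fingertips sat 8–10 mm behind the tool point. The stated figure is 14 mm ahead of it. I never resolved this, so I pressed down by force and camera checks instead.
- **Notch position:** I found the second notch mainly from camera and depth measurements, about 59 mm along. I confirmed it by the arm dropping in at the first attempt, without searching along the wall by touch.

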